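Hang the orange tag carrier on the bench rail and slide it to its bay

ROBOT

A 6-joint arm with a two-finger parallel gripper is mounted at the origin on the work surface. World frame = base frame: x ahead of the robot, y to its left, z up, the work surface at z = 0. Lengths are in mm, angles in rad, forces in N, time in s.
With the tool pointing down it reaches from about 400 to 825 mm from the base axis. Payload 7 kg.
Tool frame: the origin (TCP) lies midway between the tips of the shut fingers; the grasp point (between the pads) lies env.tcp_to_grasp behind it (env.tcp_to_grasp is the distance from the TCP to the grasp point, in mm); z points along the fingers, x is the direction in which the jaws open and shut, and the axes are right-handed (so a half turn about z gives the same grasp; the last joint's range is limited). The gripper opens to 85 mm and grips with 20 to 120 N. Pads are 22 mm wide; open, the fingers measure 114 mm over their backs; the gripper's body (76 mm by 85 mm) begins 54 mm behind the grasp point. The pads swing forward as they close: fully open they stand 13 mm farther back than shut.
Start: joints at [-0.87, 0.359, 0.012, 0, -1.224, -0.288], TCP at [270.765, -618.289, 231.302] pointing down, gripper open.
Joint ranges: [-3.07, 3.07], [-1.43, 2.12], [-1.02, 1.25], [-3.03, 1.67], [-3.05, -0], [-3.03, 3.03]. Speed limits (rad/s): [2.39, 2.39, 3.01, 3.14, 3.14, 3.14].

INTERFACE

Orientations are given as a unit quaternion [w, x, y, z].
In Python, from bench import env gives the robot as it stands.
- The arm moves only by the tool apply_moves, never from a script. Its argument "commands" is a list of rows, each an object with "translation": the shift along the tool's x, y, z in mm, a list of three; "dr": the turn, a rotation vector about the tool's x, y, z in rad, a list of three; "claw": the finger opening in mm, from 0 to 85.4. In form: [{"translation": [tx, ty, tz], "dr": [rx, ry, rz], "claw": claw}, ...]. A call has 1 to 5 rows; each row shifts and turns the commanded pose from where the row before left it, along the tool's axes as they then stand; what a row does not reach is not made up. A row lasts 1/12 s, in which the tool goes at most 41.7 mm and 7.16 degrees, less where a joint would pass 70% of its speed; a pose out of reach is approached as far as the arm can. A call with a gripper value outside its range is refused whole. The fingers move at their own pace and stop on an object; "force" is the grip in N (left out, the last holds). Time passes only in rows, so rows that do not move let the fingers close. It gives the time, the measured TCP pose, the force and the opening at its end, in the units of the state.
- env.read_state(): the state, without advancing time (a new reading comes with each control period).
- env.camera(name): name is "side" or "top" or "wrist"; returns the picture (420x560x3 uint8, red, green, blue); there is no depth.
- env.camera_info(name): a dict with "camera_matrix" (3x3 intrinsics, pixels), "R" (3x3) and "t" (3): a world point X has camera coordinates R X + t. Camera axes: x right, y down, z forward; pixel columns grow to the right and rows downward; lengths in mm; the calibration is good to about 2 mm. A picture is of the moment at which its call begins: read the wrist's pose just before it. camera_info takes no time and is no camera call; for the wrist camera it gives the pose at the moment of the call.
- env.sign_off(): hands the job in, once; it reports no verdict.
Trained networks look in the newest picture that a camera, given by its name, has taken for a name from the list of things; names that differ only in an ending like _2 or _b are one class to them, and where a whole thing is asked for, a point or a joint stands for the part that bears it (a point fixed in the world has none). Each returns a list of dicts, best first, with "confidence" (0 to 1); they miss things now and then, are a little off and sometimes report something else, mostly with a low value. They report only what shows in the picture. A call takes as long as a camera call. They do not tell look-alikes from the thing itself.
- env.look_for(camera, name): "box" ([left, top, right, bottom] in pixels, round what is visible of it).
- env.regions_of(camera, name): "mask" (420x560 bool, what is visible of it) and "box" ([left, top, right, bottom] in pixels, round what is visible of it).
The state is a dict: "time": time; "joint_pos": joint angles; "joint_vel": joint speeds; "tau": joint torques, N m; "eef_pos": TCP position; "ee_rot": TCP orientation; "contact_force": force on the tool from outside, world axes, zero at the start; "torque": the same for the moment, N m; "width": finger opening in mm.
Only numpy, scipy, OpenCV 4.12 (cv2) and the standard library are available. Lean on these libraries where they do the work, as an engineer would, in place of code of your own. Each camera call takes 0.05 s, during which the arm holds its last target. There are 200 camera calls.

TASK

Take the orange tag hanger from the sloped rack, stand it upright in the slot of the yellow block and let go, then take it again by its top tab and hook it over the rail at the yellow band. Slide it along the rail, keeping it hooked, until it hangs at the green band, and let go of it there. Leave the blue hanger, the red can, the amber jar and the grey tape roll where they are.

Things in the scene. Friction and masses are not known exactly. Their poses are not given: they have to be found in the camera images.
- orange_hanger: Orange flat hanger, 200 mm tall, 14 thick throughout, about 0.22 kg, centre of mass at z 90. Origin: middle of its bottom edge (rounded, radius 7); z up to the tab, y across the thickness, x across the width towards the hook's open mouth. It starts with its -y face lying on a rack bay, z leaning 40 degrees from vertical away from the robot, x level to the robot's left. Paper label on both faces.
- orange_hanger_board (a point): Centre of the orange hanger's board at z 62 mm. The board is 52 mm wide (x -26 to 26), from z 0 to 88. Axes of all these points are the hanger's.
- orange_hanger_mouth (a point): Middle of the hook's mouth, at x 0, z 106 mm. The mouth is open to +x between the board's top (z 88) and the end of the lip (x 14 to 24, down to z 124), closed at -x by the neck (x -26 to -14, z 88 to 146). The rail enters it sideways from +x, then the hanger is lowered 36 mm; between neck and lip there are 28 mm.
- orange_hanger_seat (a point): Point of the orange hanger at x 0, z 142 mm: where the rail's axis lies when the hook is fully seated. The crown's underside above it is roof-shaped, peak at x 0, z 150.
- orange_hanger_tab (a point): Centre of the orange hanger's flat top tab, at z 184 mm. The tab is 36 mm wide (x -18 to 18), 14 thick, from z 154 to 200, above the crown.
- blue_hanger: Identical hanger in blue, in the other bay of the rack: stays where it is.
- rack: Fixed grey sloped rack, base 160 x 240 x 12 mm, origin under its middle; x away from the robot at zero yaw. Two bays at y -55 and +55 mm; which hanger is in which varies. Each is a face 36 mm wide, 120 long, leaning 40 degrees from vertical, with a ledge under the hanger; the board overhangs the face 8 mm on each side, so fingers can straddle it.
- block: Fixed yellow block, 70 (x) x 100 (y) x 44 mm high, origin under its centre, with a slot along its y axis through the middle: 17 mm wide, 32 mm deep, open at both ends. The hanger's bottom edge goes in, either way round.
- slot (a point): Centre of the slot's floor, 12 mm above the bench; axes as the block's: y along the slot.
- rail: Fixed grey stand with a level round steel rail 14 mm thick along its y axis, axis 200 mm above the bench, 400 mm long between two posts at y -205 and +205 mm (18 x 14 mm, 212 high). Origin on the bench under the middle of the rail; x points away from the robot at zero yaw.
- yellow_band: Yellow painted band, 24 mm wide, around the rail: where to hook on. Origin on the rail's axis at the band's middle. Axes as the rail's.
- green_band: Green painted band, 24 mm wide, around the rail: where the hanger must end. Origin on the rail's axis at the band's middle. It may lie to either side of the yellow band.
- spray_can: Red can, 60 mm wide, 170 high, bystander; origin under its centre.
- jar: Amber jar, 64 mm wide, 90 high, bystander; origin under its centre.
- tape_roll: Grey tape roll, 90 mm wide, 40 high, bystander; origin under its centre.
Things that resemble listed ones, but are neither listed nor needed, are in the scene too. What is meant by the block is not brown, and is the smaller of those in its own colour. Of the things that look like the orange_hanger, the middle-sized one is meant.

How it is judged:
By the outcome, as a careful person would: the job done as asked, in the order asked, and still so for the second after the job is handed in, with the robot touching nothing.
It also fails if it takes over 72 s, if anything falls off the work surface, if the arm or the gripper's body presses on something with over 40 N, if the wrist force passes 120 N, or if a joint passes its speed limit or range.

## Working session

There is one attempt and no reset: what is moved stays moved. The work goes in short steps, Python scripts to look and compute and a tool call to move; the robot and the scene stay as the last step left them, time stands still between calls to the robot, and variables do not carry over. Pictures are saved under pics/ and viewed, about 8 in all and at most 12, crops included, and the job is handed in when it is done.

Besides the shell and the picture viewer there is one more tool, called after "Emit:" by a JSON object that holds its "method" and its "body". apply_moves: Moves the arm, as the interface text tells. Its arguments: {"type":"object","properties":{"commands":{"type":"array","items":{"type":"object","properties":{"translation":{"type":"array","items":{"type":"number"}},"dr":{"type":"array","items":{"type":"number"}},"claw":{"type":"number"}}}},"force":{"type":"number"}},"required":["commands"]}

```bash
mkdir -p pics; ls; python3 - <<'E'
from bench import env
import cv2,numpy as np
s=env.read_state();print({k:np.round(v,3) for k,v in s.items()},env.tcp_to_grasp)
for c in ("side","top","wrist"):
    im=env.camera(c);cv2.imwrite(f"pics/{c}0.png",im[:,:,::-1])
    i=env.camera_info(c);print(c,np.round(i["camera_matrix"],1).tolist(),np.round(i["R"],3).tolist(),np.round(i["t"],1).tolist())
    if c!="wrist":
        for n in ("orange_hanger","blue_hanger","rack","block","rail","yellow_band","green_band","spray_can","jar","tape_roll","slot"):
            print(n,[(np.round(d["box"]).astype(int).tolist(),round(float(d["confidence"]),2)) for d in env.look_for(c,n)])
a=cv2.imread("pics/side0.png")
E
```

```text
pics
{'time': np.float64(0.0), 'joint_pos': array([-0.87 ,  0.359,  0.011, -0.   , -1.224, -0.288]), 'joint_vel': array([-0.   ,  0.001,  0.002,  0.001,  0.001, -0.001]), 'tau': array([ 0.0000e+00, -5.8332e+01,  2.9341e+01,  6.9360e+00, -6.0000e-03,
        0.0000e+00]), 'eef_pos': array([ 270.568, -617.868,  230.354]), 'ee_rot': array([-0.001,  0.547,  0.837,  0.   ]), 'contact_force': array([ 0.361,  0.435, -1.378]), 'torque': array([ 0.037,  0.03 , -0.024]), 'width': np.float64(85.584)} 18.700000000000003
side [[407.9, 0.0, 283.1], [0.0, 407.9, 216.4], [0.0, 0.0, 1.0]] [[-0.821, -0.571, 0.006], [-0.342, 0.483, -0.806], [0.457, -0.664, -0.592]] [418.3, 289.2, 1001.6]
orange_hanger [([296, 155, 332, 217], 0.95), ([366, 215, 391, 240], 0.67), ([206, 199, 244, 210], 0.62)]
blue_hanger [([294, 157, 334, 216], 0.69), ([318, 146, 351, 203], 0.59)]
rack [([280, 169, 366, 233], 0.93), ([294, 158, 332, 217], 0.42)]
block [([155, 217, 208, 260], 0.7), ([261, 263, 297, 304], 0.64), ([245, 354, 304, 418], 0.61), ([294, 154, 333, 214], 0.4)]
rail [([137, 183, 265, 349], 0.86)]
yellow_band [([18
[... 481 characters left out ...]
r [([347, 167, 374, 224], 0.88), ([364, 258, 391, 296], 0.77)]
blue_hanger [([376, 173, 411, 230], 0.83)]
rack [([330, 176, 414, 239], 0.98)]
block [([142, 280, 178, 304], 0.91), ([216, 108, 266, 155], 0.77), ([227, 227, 263, 256], 0.62)]
rail [([130, 161, 287, 206], 0.96)]
yellow_band []
green_band [([238, 165, 245, 171], 0.53)]
spray_can [([313, 142, 340, 174], 0.84)]
jar [([187, 240, 212, 264], 0.8)]
tape_roll [([288, 228, 318, 257], 0.7)]
slot [([143, 281, 180, 306], 0.73), ([216, 107, 264, 156], 0.64), ([225, 228, 261, 258], 0.6)]
wrist [[323.3, 0.0, 279.0], [0.0, 323.3, 204.8], [0.0, 0.0, 1.0]] [[-0.401, 0.916, -0.0], [0.877, 0.384, 0.288], [0.263, 0.115, -0.958]] [675.4, -37.5, 379.4]
```

```bash
python3 - <<'E'
import cv2,numpy as np
t=cv2.imread("pics/top0.png")[95:315,120:420];s=cv2.imread("pics/side0.png")[140:420,130:400]
t=cv2.resize(t,(800,587),interpolation=cv2.INTER_CUBIC);cv2.imwrite("pics/t1.png",t)
cv2.imwrite("pics/s1.png",cv2.resize(s,(578,600),interpolation=cv2.INTER_CUBIC))
E
```

```text
(no output)
```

View pics/t1.png

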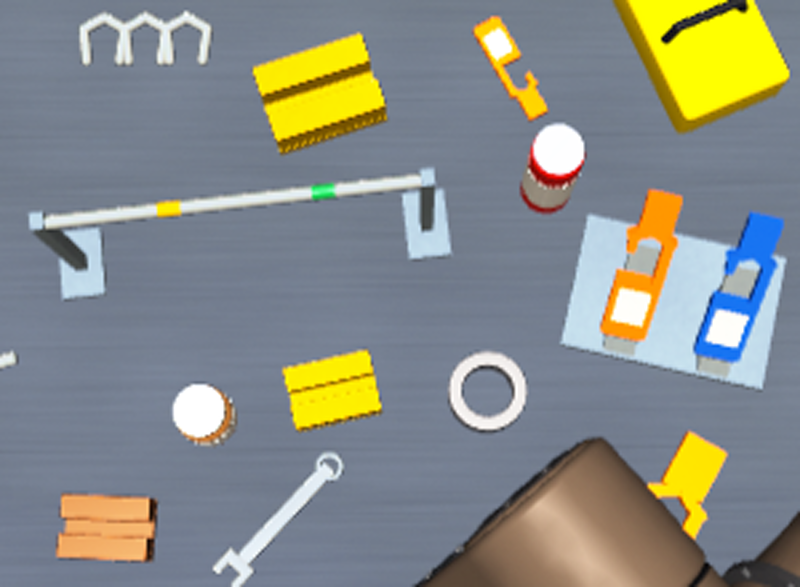

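View pics/s1.png

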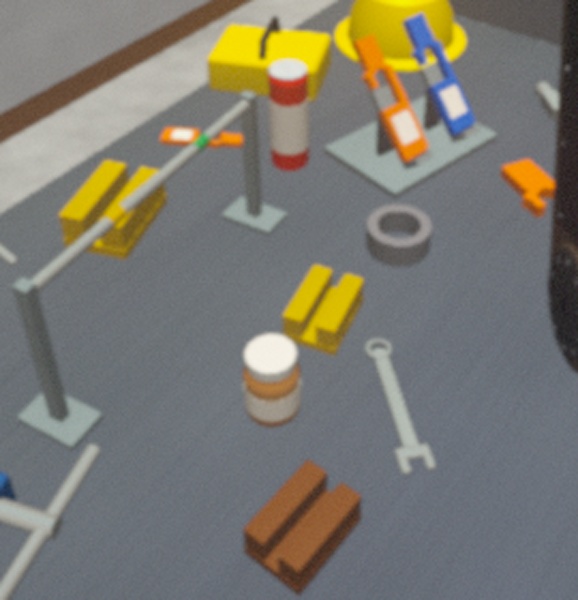

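Viewed (2): orange candidates in full top px are the small flat one (311,121), the one leaning in the rack (360,196) and the large yellowish flat one (377,277). I choose the rack one. Block candidates are brown (160,292), large yellow (240,131) and small yellow (245,241). I choose the small yellow. The yellow band is at (183,173) and the green at (241,166).

```bash
cat > h.py <<'E'
from bench import env
import numpy as np,cv2,json
from scipy.spatial.transform import Rotation as Ro
from scipy.optimize import minimize,least_squares
def rot(q): return Ro.from_quat([q[1],q[2],q[3],q[0]])
def cam(n):
    i=env.camera_info(n);return [np.array(i[k],float) for k in("camera_matrix","R","t")]
def proj(c,X):
    K,R,t=c;p=(np.atleast_2d(X)@R.T+t)@K.T;return p[:,:2]/p[:,2:]
def back(c,px,z):
    K,R,t=c;C=-R.T@t;d=R.T@np.linalg.solve(K,[px[0],px[1],1.]);return C+d*(z-C[2])/d[2]
def pose():
    s=env.read_state();return np.array(s["eef_pos"]),rot(s["ee_rot"])
def plan(p1,R1,claw,start=None,n=None,vmax=35,wmax=0.115):
    """print rows from start (measured if None) to p1,R1, straight line"""
    p,R=start or pose();dr=(R.inv()*R1).as_rotvec();d=p1-p
    n=n or int(max(1,np.ceil(np.linalg.norm(d)/vmax),np.ceil(np.linalg.norm(dr)/wmax)))
    rows=[]
    for k in range(n):
        rows.append(dict(translation=[round(float(v),1) for v in R.inv().apply(d/n)],dr=[round(float(v),4) for v in dr/n],claw=claw));R=R*Ro.from_rotvec(dr/n)
    print(n,"rows")
    for k in range(0,n,5): print(json.dumps(rows[k:k+5]))
    return p1,R1
def toolR(z,x):
    z=np.array(z,float);z/=np.linalg.norm(z);x=np.array(x,float);x-=z*(x@z);x/=np.linalg.norm(x)
    return Ro.from_matrix(np.c_[x,np.cross(z,x),z])
E
python3 - <<'E'
from h import *
c=cam("top")
for n,x,y,z in [("rail L",38,219,200),("rail R",428,180,200),("yb",168,209,200),("gb",323,191,200),("blk c",334,374,44),("blkslotL",289,394,44),("blkslotR",378,379,44),("rk fl",561,344,12),("rk fr",763,388,12),("rk bl",588,214,12),("rk br",786,260,12),("tape",488,391,40),("jar",200,411,90),("can",558,150,170)]:
    print(n,np.round(back(c,(120+x/2.6667,95+y/2.6667),z)[:2]))
p,R=pose();K,Rc,t=cam("wrist");C=-Rc.T@t
print("cam in tool",R.inv().apply(C-p).round(1),"axes",(R.inv().as_matrix()@Rc.T).round(3).tolist())
E
```

```text
rail L [593. 417.]
rail R [634.   8.]
yb [603. 281.]
gb [622. 118.]
blk c [449. 115.]
blkslotL [426. 166.]
blkslotR [443.  65.]
rk fl [ 487. -149.]
rk fr [ 433. -383.]
rk bl [ 643. -185.]
rk br [ 586. -418.]
tape [428. -61.]
jar [402. 259.]
can [ 675. -134.]
cam in tool [  -0.4  -73.  -142.9] axes [[1.0, 0.0, 0.0], [-0.0, 0.958, 0.288], [0.0, -0.288, 0.958]]
```

```bash
python3 - <<'E'
from h import *
p,R=pose()
plan(np.array([530,-250,330.]),R,85)
E
```

```text
14 rows
[{"translation": [16.7, 27.5, -7.1], "dr": [0.0, 0.0, 0.0], "claw": 85}, {"translation": [16.7, 27.5, -7.1], "dr": [0.0, 0.0, 0.0], "claw": 85}, {"translation": [16.7, 27.5, -7.1], "dr": [0.0, 0.0, 0.0], "claw": 85}, {"translation": [16.7, 27.5, -7.1], "dr": [0.0, 0.0, 0.0], "claw": 85}, {"translation": [16.7, 27.5, -7.1], "dr": [0.0, 0.0, 0.0], "claw": 85}]
[{"translation": [16.7, 27.5, -7.1], "dr": [0.0, 0.0, 0.0], "claw": 85}, {"translation": [16.7, 27.5, -7.1], "dr": [0.0, 0.0, 0.0], "claw": 85}, {"translation": [16.7, 27.5, -7.1], "dr": [0.0, 0.0, 0.0], "claw": 85}, {"translation": [16.7, 27.5, -7.1], "dr": [0.0, 0.0, 0.0], "claw": 85}, {"translation": [16.7, 27.5, -7.1], "dr": [0.0, 0.0, 0.0], "claw": 85}]
[{"translation": [16.7, 27.5, -7.1], "dr": [0.0, 0.0, 0.0], "claw": 85}, {"translation": [16.7, 27.5, -7.1], "dr": [0.0, 0.0, 0.0], "claw": 85}, {"translation": [16.7, 27.5, -7.1], "dr": [0.0, 0.0, 0.0], "claw": 85}, {"translation": [16.7, 27.5, -7.1], "dr": [0.0, 0.0, 0.0], "claw": 85}]
```

Emit:
{"method": "apply_moves", "body": {"commands": [{"translation": [17,27,-7],"dr": [0,0,0],"claw": 85},{"translation": [17,27,-7],"dr": [0,0,0],"claw": 85},{"translation": [17,27,-7],"dr": [0,0,0],"claw": 85},{"translation": [17,27,-7],"dr": [0,0,0],"claw": 85},{"translation": [17,27,-7],"dr": [0,0,0],"claw": 85}]}}

```text
time: 1.67
eef_pos: [360.9, -485.1, 266.7]
ee_rot: [0.0, 0.547, 0.837, -0.0]
contact_force: [0.6, 0.0, 0.1]
width: 85.1
```

Emit:
{"method": "apply_moves", "body": {"commands": [{"translation": [17,27,-7],"dr": [0,0,0],"claw": 85},{"translation": [17,27,-7],"dr": [0,0,0],"claw": 85},{"translation": [17,27,-7],"dr": [0,0,0],"claw": 85},{"translation": [17,27,-7],"dr": [0,0,0],"claw": 85},{"translation": [17,27,-7],"dr": [0,0,0],"claw": 85}]}}

```text
time: 2.08
eef_pos: [450.5, -352.8, 301.9]
ee_rot: [0.0, 0.547, 0.837, 0.0]
contact_force: [0.6, -0.6, -0.6]
width: 84.8
```

Emit:
{"method": "apply_moves", "body": {"commands": [{"translation": [17,27,-7],"dr": [0,0,0],"claw": 85},{"translation": [17,27,-7],"dr": [0,0,0],"claw": 85},{"translation": [17,27,-7],"dr": [0,0,0],"claw": 85},{"translation": [17,27,-7],"dr": [0,0,0],"claw": 85},{"translation": [0,0,0],"dr": [0,0,0],"claw": 85}]}}

```text
time: 2.5
eef_pos: [524.5, -245.3, 330.7]
ee_rot: [0.001, 0.546, 0.838, 0.001]
contact_force: [-0.1, -0.9, 0.3]
width: 84.7
```

```bash
python3 - <<'E'
from h import *
env.read_state();c=cam("wrist");im=env.camera("wrist");print(pose()[0].round(1))
cv2.imwrite("pics/w1.png",im[:,:,::-1])
r=env.regions_of("wrist","orange_hanger")
print([(np.round(d["box"]).tolist(),round(d["confidence"],2)) for d in r])
np.savez("w1.npz",K=c[0],R=c[1],t=c[2],im=im,m=r[0]["mask"] if r else 0)
E
```

```text
[ 523.2 -246.6  330. ]
[([271.0, 0.0, 364.0, 48.0], 0.75), ([482.0, 174.0, 560.0, 237.0], 0.73), ([277.0, 317.0, 298.0, 365.0], 0.65), ([227.0, 141.0, 326.0, 290.0], 0.58)]
```

View pics/w1.png

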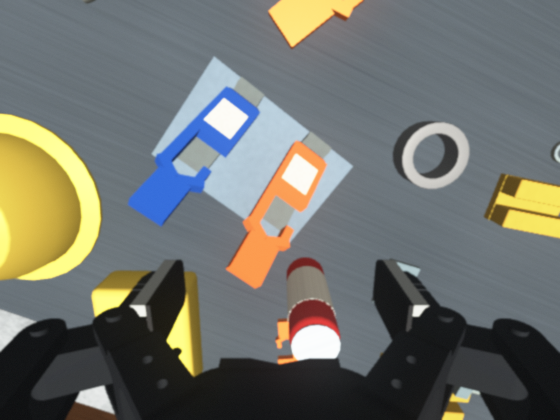

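Viewed (3): the orange hanger is in the near-left bay, its board and label at (300,172) and its tab at (250,262). The can top is at (315,340) beyond the tab. The other orange pieces lie flat at (315,15) and (285,340), so the choice is confirmed.

```bash
cat >> h.py <<'E'
OUT=np.array([(-26,0),(26,0),(26,88),(-14,88),(-14,144),(0,150),(14,144),(14,124),(24,124),(24,148),(18,154),(18,200),(-18,200),(-18,154),(-26,146)],float)
def sil(c,o,Rh,ss=4):
    """antialiased-ish hanger silhouette, ss x supersampled"""
    F=[proj(c,o+Rh.apply(np.c_[OUT[:,0],np.full(len(OUT),s),OUT[:,1]])) for s in(7,-7)]
    m=np.zeros((420*ss,560*ss),np.uint8);f=lambda P:cv2.fillPoly(m,[np.round((P+.5)*ss*16-8).astype(np.int32)],1,shift=4)
    f(F[0]);f(F[1])
    for i in range(len(OUT)):
        j=(i+1)%len(OUT);f(np.array([F[0][i],F[0][j],F[1][j],F[1][i]]))
    return m
def rackR(yaw,lean=np.radians(40)): # hanger axes on rack
    zh=np.array([np.sin(lean)*np.cos(yaw),np.sin(lean)*np.sin(yaw),np.cos(lean)])
    xh=np.array([-np.sin(yaw),np.cos(yaw),0]);return Ro.from_matrix(np.c_[xh,np.cross(zh,xh),zh])
E
python3 - <<'E'
from h import *
d=np.load("w1.npz");c=[d["K"],d["R"],d["t"]];im=d["im"]
ss=4
big=cv2.resize(im,None,fx=ss,fy=ss,interpolation=cv2.INTER_CUBIC)
h=cv2.cvtColor(big,cv2.COLOR_RGB2HSV)
m=((h[...,0]<20)&(h[...,1]>130)&(h[...,2]>70)).astype(np.uint8)
box=np.zeros_like(m);box[138*ss:292*ss,222*ss:330*ss]=1;m&=box
# remove the can's red and fill label
n,l,st,_=cv2.connectedComponentsWithStats(m);k=1+np.argmax(st[1:,4]);m=(l==k).astype(np.uint8)
cs,_=cv2.findContours(m,cv2.RETR_EXTERNAL,cv2.CHAIN_APPROX_NONE);m[:]=0;cv2.drawContours(m,cs,-1,1,-1)
def f(q):
    return np.count_nonzero(sil(c,q[:3],rackR(q[3]))!=m)
best=None
for z0 in(25,45):
    q0=np.array([495,-218,z0,np.radians(-13)])
    for _ in range(3):
        r=minimize(f,q0,method="Nelder-Mead",options=dict(initial_simplex=q0+np.vstack([np.zeros(4),np.diag([8,8,8,.06])]),xatol=.05,fatol=1));q0=r.x
    print(r.x.round(3),r.fun,m.sum())
    if best is None or r.fun<best.fun:best=r
q=best.x;np.save("hang.npy",q)
R=rackR(q[3]);s=sil(c,q[:3],R)
print("tab",(q[:3]+R.apply([0,0,184])).round(1))
o=big.copy();o[(s!=m)]=[0,255,255];cv2.imwrite("pics/f1.png",o[130*ss:300*ss,210*ss:345*ss,::-1])
E
```

```text
[ 4.97287e+02 -2.13073e+02  2.79450e+01 -2.27000e-01] 4368.0 79894
[ 4.96795e+02 -2.13295e+02  2.95970e+01 -2.26000e-01] 4296.0 79894
tab [ 612.1 -239.8  170.5]
```

View pics/f1.png

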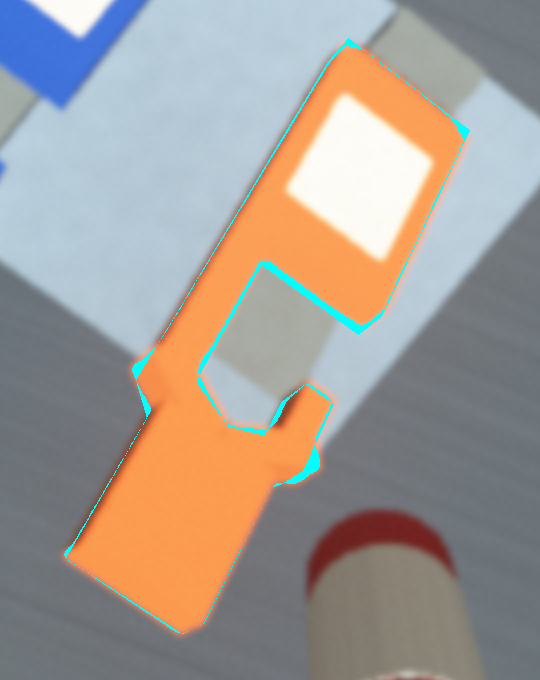

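Viewed (4): the model outline matches the hanger within about 1 px, so its pose is good. Next is the pre-grasp from above the tab.

```bash
python3 - <<'E'
from h import *
q=np.load("hang.npy");Rh=rackR(q[3]);M=Rh.as_matrix()
Rt=toolR(-M[:,2],M[:,1]);T=lambda z:q[:3]+Rh.apply([0,0,z-18.7])
s=plan(T(304),Rt,45)
plan(T(184),Rt,45,start=s)
E
```

```text
10 rows
[{"translation": [-6.8, 13.8, 8.1], "dr": [0.0325, 0.0647, -0.0891], "claw": 45}, {"translation": [-8.5, 13.3, 7.2], "dr": [0.0325, 0.0647, -0.0891], "claw": 45}, {"translation": [-10.1, 12.7, 6.2], "dr": [0.0325, 0.0647, -0.0891], "claw": 45}, {"translation": [-11.6, 11.9, 5.1], "dr": [0.0325, 0.0647, -0.0891], "claw": 45}, {"translation": [-12.9, 11.0, 3.9], "dr": [0.0325, 0.0647, -0.0891], "claw": 45}]
[{"translation": [-14.0, 9.9, 2.7], "dr": [0.0325, 0.0647, -0.0891], "claw": 45}, {"translation": [-15.0, 8.7, 1.5], "dr": [0.0325, 0.0647, -0.0891], "claw": 45}, {"translation": [-15.7, 7.3, 0.2], "dr": [0.0325, 0.0647, -0.0891], "claw": 45}, {"translation": [-16.3, 5.9, -1.0], "dr": [0.0325, 0.0647, -0.0891], "claw": 45}, {"translation": [-16.7, 4.4, -2.3], "dr": [0.0325, 0.0647, -0.0891], "claw": 45}]
4 rows
[{"translation": [-0.0, -0.0, 30.0], "dr": [0.0, 0.0, 0.0], "claw": 45}, {"translation": [-0.0, -0.0, 30.0], "dr": [0.0, 0.0, 0.0], "claw": 45}, {"translation": [-0.0, -0.0, 30.0], "dr": [0.0, 0.0, 0.0], "claw": 45}, {"translation": [-0.0, -0.0, 30.0], "dr": [0.0, 0.0, 0.0], "claw": 45}]
```

Emit:
{"method": "apply_moves", "body": {"commands": [{"translation": [-7,14,8],"dr": [0.0325,0.0647,-0.0891],"claw": 45},{"translation": [-8.5,13.5,7],"dr": [0.0325,0.0647,-0.0891],"claw": 45},{"translation": [-10,12.5,6],"dr": [0.0325,0.0647,-0.0891],"claw": 45},{"translation": [-11.5,12,5],"dr": [0.0325,0.0647,-0.0891],"claw": 45},{"translation": [-13,11,4],"dr": [0.0325,0.0647,-0.0891],"claw": 45}]}}

```text
time: 3.02
eef_pos: [598.4, -253.9, 289.1]
ee_rot: [-0.179, 0.34, 0.923, 0.021]
contact_force: [0.4, 0.3, -0.6]
width: 45.0
```

Emit:
{"method": "apply_moves", "body": {"commands": [{"translation": [-14,10,2.5],"dr": [0.0325,0.0647,-0.0891],"claw": 45},{"translation": [-15,8.5,1.5],"dr": [0.0325,0.0647,-0.0891],"claw": 45},{"translation": [-15.5,7.5,0],"dr": [0.0325,0.0647,-0.0891],"claw": 45},{"translation": [-16.5,6,-1],"dr": [0.0325,0.0647,-0.0891],"claw": 45},{"translation": [-16.5,4.5,-2.5],"dr": [0.0325,0.0647,-0.0891],"claw": 45}]}}

```text
time: 3.43
eef_pos: [675.1, -257.4, 248.3]
ee_rot: [-0.342, 0.106, 0.933, 0.04]
contact_force: [0.3, -0.5, -0.6]
width: 44.9
```

Emit:
{"method": "apply_moves", "body": {"commands": [{"translation": [0,0,0],"dr": [0,0,0],"claw": 45},{"translation": [0,0,0],"dr": [0,0,0],"claw": 45}]}}

```text
time: 3.6
eef_pos: [675.5, -255.4, 239.1]
ee_rot: [-0.347, 0.107, 0.931, 0.04]
contact_force: [-1.0, 0.2, 0.2]
width: 44.9
```

```bash
python3 - <<'E'
from h import *
q=np.load("hang.npy");Rh=rackR(q[3]);M=Rh.as_matrix()
Rt=toolR(-M[:,2],M[:,1]);T=lambda z:q[:3]+Rh.apply([0,0,z-18.7])
s=env.read_state();print(s["joint_pos"].round(3),pose()[0].round(1),T(304).round(1),np.degrees((pose()[1].inv()*Rt).magnitude()).round(2))
s=plan(T(304),Rt,45)
c=cam("wrist");im=env.camera("wrist");cv2.imwrite("pics/w2.png",im[:,:,::-1])
E
```

```text
[-0.128  0.933  0.89  -0.083 -2.237 -0.127] [ 675.5 -255.4  239.1] [ 675.5 -254.3  248.1] 0.88
1 rows
[{"translation": [6.1, 1.1, -6.7], "dr": [0.0013, -0.0153, -0.0017], "claw": 45}]
```

View pics/w2.png

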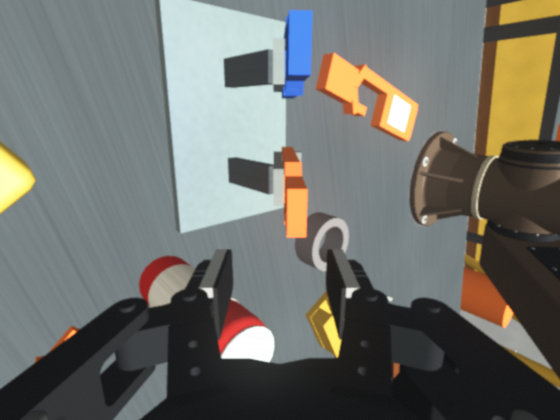

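Viewed (5): the tab top, at (296,210), lies between the fingers. The can at (245,345) is about 100 mm to the side and clears.

Emit:
{"method": "apply_moves", "body": {"commands": [{"translation": [6,1,-7],"dr": [0.0013,-0.0153,-0.0017],"claw": 45},{"translation": [0,0,25],"dr": [0,0,0],"claw": 45},{"translation": [0,0,25],"dr": [0,0,0],"claw": 45},{"translation": [0,0,20],"dr": [0,0,0],"claw": 45},{"translation": [0,0,0],"dr": [0,0,0],"claw": 45}]}}

```text
time: 4.07
eef_pos: [629.6, -244.6, 207.9]
ee_rot: [-0.331, 0.107, 0.937, 0.038]
contact_force: [0.8, 0.4, -1.2]
width: 44.9
```

```bash
python3 - <<'E'
from h import *
q=np.load("hang.npy");Rh=rackR(q[3]);M=Rh.as_matrix()
Rt=toolR(-M[:,2],M[:,1]);T=lambda z:q[:3]+Rh.apply([0,0,z-18.7])
p,R=pose();print(Rh.inv().apply(p-q[:3]).round(1),np.degrees((R.inv()*Rt).as_rotvec()).round(2))
plan(T(184),Rt,45)
E
```

```text
[ -0.8  10.1 224.3] [ 0.09  1.12 -0.03]
2 rows
[{"translation": [-4.5, 0.4, 29.6], "dr": [0.0008, 0.0097, -0.0003], "claw": 45}, {"translation": [-4.8, 0.4, 29.5], "dr": [0.0008, 0.0097, -0.0003], "claw": 45}]
```

Emit:
{"method": "apply_moves", "body": {"commands": [{"translation": [0,0,0],"dr": [0,0,0],"claw": 45},{"translation": [0,0,0],"dr": [0,0,0],"claw": 45},{"translation": [0,0,0],"dr": [0,0,0],"claw": 45}]}}

```text
time: 4.32
eef_pos: [633.2, -245.2, 207.4]
ee_rot: [-0.33, 0.106, 0.937, 0.037]
contact_force: [-0.2, -0.8, -0.8]
width: 45.2
```

```bash
python3 - <<'E'
from h import *
q=np.load("hang.npy");Rh=rackR(q[3]);M=Rh.as_matrix()
Rt=toolR(-M[:,2],M[:,1]);T=lambda z:q[:3]+Rh.apply([0,0,z-18.7])
p,R=pose();print(env.read_state()["joint_vel"].round(3),Rh.inv().apply(p-q[:3]).round(1),np.degrees((R.inv()*Rt).as_rotvec()).round(2))
plan(T(184),Rt,45)
E
```

```text
[ 0.003  0.029 -0.002 -0.005  0.004  0.   ] [ -0.6   7.  226.3] [ 0.    1.17 -0.02]
2 rows
[{"translation": [-2.9, 0.3, 30.6], "dr": [0.0, 0.0102, -0.0002], "claw": 45}, {"translation": [-3.2, 0.3, 30.5], "dr": [0.0, 0.0102, -0.0002], "claw": 45}]
```

Emit:
{"method": "apply_moves", "body": {"commands": [{"translation": [-3,0.3,10],"dr": [0,0.0102,0],"claw": 45},{"translation": [-3,0.3,11],"dr": [0,0.0102,0],"claw": 45},{"translation": [0,0,0],"dr": [0,0,0],"claw": 45},{"translation": [0,0,0],"dr": [0,0,0],"claw": 45},{"translation": [0,0,0],"dr": [0,0,0],"claw": 45}]}}

```text
time: 4.73
eef_pos: [624.1, -242.0, 183.2]
ee_rot: [-0.343, 0.106, 0.932, 0.039]
contact_force: [0.1, 0.1, 0.3]
width: 45.1
```

```bash
python3 - <<'E'
from h import *
q=np.load("hang.npy");Rh=rackR(q[3]);M=Rh.as_matrix()
Rt=toolR(-M[:,2],M[:,1]);T=lambda z:q[:3]+Rh.apply([0,0,z-18.7])
p,R=pose();print(env.read_state()["joint_vel"].round(3),Rh.inv().apply(p-q[:3]).round(1),np.degrees((R.inv()*Rt).as_rotvec()).round(2))
plan(T(184),Rt,45)
E
```

```text
[ 0.001 -0.013  0.014  0.001  0.001 -0.   ] [  0.5  -1.2 201.5] [-0.04 -0.43 -0.  ]
2 rows
[{"translation": [0.5, -0.2, 18.1], "dr": [-0.0003, -0.0037, -0.0], "claw": 45}, {"translation": [0.6, -0.2, 18.1], "dr": [-0.0003, -0.0037, -0.0], "claw": 45}]
```

Emit:
{"method": "apply_moves", "body": {"commands": [{"translation": [0.5,-0.2,18],"dr": [0,-0.003,0],"claw": 45},{"translation": [0.5,-0.2,18],"dr": [0,-0.003,0],"claw": 45},{"translation": [0,0,0],"dr": [0,0,0],"claw": 45},{"translation": [0,0,0],"dr": [0,0,0],"claw": 45}]}}

```text
time: 5.07
eef_pos: [600.4, -237.1, 157.3]
ee_rot: [-0.34, 0.106, 0.934, 0.038]
contact_force: [0.7, 0.4, 0.1]
width: 45.0
```

```bash
python3 - <<'E'
from h import *
q=np.load("hang.npy");Rh=rackR(q[3]);M=Rh.as_matrix()
Rt=toolR(-M[:,2],M[:,1])
p,R=pose();print(Rh.inv().apply(p-q[:3]).round(1),np.degrees((R.inv()*Rt).as_rotvec()).round(2))
c=cam("wrist");im=env.camera("wrist");cv2.imwrite("pics/w3.png",im[:,:,::-1])
E
```

```text
[ -0.    0.7 166.1] [-0.04 -0.05 -0.  ]
```

View pics/w3.png

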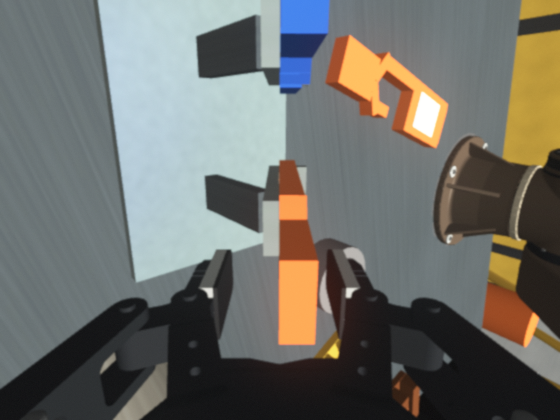

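Viewed (6): the tab's top face spans columns 279–317 while the finger midpoint is about 280, so the hanger sits about 7 mm towards the tool's +x. That looks like depth error in the single-view fit. I shift, recheck and close.

Emit:
{"method": "apply_moves", "body": {"commands": [{"translation": [7,0,-3],"dr": [0,0,0],"claw": 45},{"translation": [0,0,0],"dr": [0,0,0],"claw": 36},{"translation": [0,0,0],"dr": [0,0,0],"claw": 28},{"translation": [0,0,0],"dr": [0,0,0],"claw": 24}], "force": 50}}

```text
time: 5.45
eef_pos: [597.6, -236.3, 164.4]
ee_rot: [-0.339, 0.106, 0.934, 0.038]
contact_force: [-0.3, 0.3, 1.0]
width: 23.9
```

```bash
python3 - <<'E'
from h import *
im=env.camera("wrist")
h=cv2.cvtColor(im,cv2.COLOR_RGB2HSV);m=(h[...,0]<20)&(h[...,1]>130)&(h[...,2]>70)
for r in (170,190,205,280,310,330):
    x=np.nonzero(m[r,230:335])[0]+230;print(r,x.min() if len(x) else 0,x.max() if len(x) else 0)
print(pose()[0].round(1),env.read_state()["width"])
E
```

```text
170 271 287
190 268 290
205 267 293
280 261 298
310 261 297
330 262 296
[ 597.5 -236.3  164.1] 24.121372682691423
```

Emit:
{"method": "apply_moves", "body": {"commands": [{"translation": [0,0,0],"dr": [0,0,0],"claw": 8},{"translation": [0,0,0],"dr": [0,0,0],"claw": 8},{"translation": [0,0,0],"dr": [0,0,0],"claw": 8},{"translation": [0,0,0],"dr": [0,0,0],"claw": 8},{"translation": [0,0,0],"dr": [0,0,0],"claw": 8}], "force": 60}}

```text
time: 5.92
eef_pos: [597.2, -236.3, 164.0]
ee_rot: [-0.34, 0.106, 0.934, 0.038]
contact_force: [0.7, -0.3, 2.7]
width: 13.2
```

```bash
python3 - <<'E'
from h import *
p,R=pose();print(p.round(1),env.read_state()["width"])
# withdraw along face normal and up; then upright over block
n=R.apply([1,0,0])   # y_h
p1=p+n*60+np.array([0,0,30.])
s=plan(p1,R,8)
yb=np.radians(9.6)
Rt=toolR([0,0,-1],[-np.cos(yb),-np.sin(yb),0])
s=plan(np.array([449,115,330.]),Rt,8,start=s)
E
```

```text
[ 597.2 -236.3  164. ] 13.169506045737169
3 rows
[{"translation": [26.4, -0.0, -7.7], "dr": [0.0, 0.0, 0.0], "claw": 8}, {"translation": [26.4, -0.0, -7.7], "dr": [0.0, 0.0, 0.0], "claw": 8}, {"translation": [26.4, -0.0, -7.7], "dr": [0.0, 0.0, 0.0], "claw": 8}]
11 rows
[{"translation": [18.0, 28.1, 3.6], "dr": [0.0124, -0.0626, -0.0343], "claw": 8}, {"translation": [17.2, 28.8, 2.1], "dr": [0.0124, -0.0626, -0.0343], "claw": 8}, {"translation": [16.3, 29.3, 0.7], "dr": [0.0124, -0.0626, -0.0343], "claw": 8}, {"translation": [15.3, 29.9, -0.7], "dr": [0.0124, -0.0626, -0.0343], "claw": 8}, {"translation": [14.2, 30.4, -2.0], "dr": [0.0124, -0.0626, -0.0343], "claw": 8}]
[{"translation": [13.0, 30.8, -3.2], "dr": [0.0124, -0.0626, -0.0343], "claw": 8}, {"translation": [11.7, 31.2, -4.4], "dr": [0.0124, -0.0626, -0.0343], "claw": 8}, {"translation": [10.3, 31.5, -5.4], "dr": [0.0124, -0.0626, -0.0343], "claw": 8}, {"translation": [8.8, 31.8, -6.4], "dr": [0.0124, -0.0626, -0.0343], "claw": 8}, {"translation": [7.3, 31.9, -7.3], "dr": [0.0124, -0.0626, -0.0343], "claw": 8}]
[{"translation": [5.7, 32.1, -8.1], "dr": [0.0124, -0.0626, -0.0343], "claw": 8}]
```

Emit:
{"method": "apply_moves", "body": {"commands": [{"translation": [5,0,-10],"dr": [0,0,0],"claw": 8},{"translation": [25,0,-8],"dr": [0,0,0],"claw": 8},{"translation": [25,0,-8],"dr": [0,0,0],"claw": 8},{"translation": [25,0,2],"dr": [0,0,0],"claw": 8},{"translation": [18,28,3.5],"dr": [0.0124,-0.0626,-0.0343],"claw": 8}]}}

```text
time: 6.33
eef_pos: [541.8, -198.5, 241.4]
ee_rot: [-0.312, 0.091, 0.945, 0.035]
contact_force: [0.7, 1.6, -3.8]
width: 13.3
```

Emit:
{"method": "apply_moves", "body": {"commands": [{"translation": [17,29,2],"dr": [0.0124,-0.0626,-0.0343],"claw": 8},{"translation": [16.5,29.5,0.5],"dr": [0.0124,-0.0626,-0.0343],"claw": 8},{"translation": [15.5,30,-0.5],"dr": [0.0124,-0.0626,-0.0343],"claw": 8},{"translation": [14,30.5,-2],"dr": [0.0124,-0.0626,-0.0343],"claw": 8},{"translation": [13,31,-3],"dr": [0.0124,-0.0626,-0.0343],"claw": 8}]}}

```text
time: 6.75
eef_pos: [496.0, -37.8, 287.7]
ee_rot: [-0.156, 0.002, 0.988, 0.018]
contact_force: [0.3, 1.6, -1.4]
width: 13.2
```

Emit:
{"method": "apply_moves", "body": {"commands": [{"translation": [11.5,31,-4.5],"dr": [0.0124,-0.0626,-0.0343],"claw": 8},{"translation": [10.5,31.5,-5.5],"dr": [0.0124,-0.0626,-0.0343],"claw": 8},{"translation": [9,32,-6.5],"dr": [0.0124,-0.0626,-0.0343],"claw": 8},{"translation": [7.5,32,-7.5],"dr": [0.0124,-0.0626,-0.0343],"claw": 8},{"translation": [5.5,32,-8],"dr": [0.0124,-0.0626,-0.0343],"claw": 8}]}}

```text
time: 7.17
eef_pos: [448.4, 117.0, 332.9]
ee_rot: [0.002, -0.084, 0.996, 0.001]
contact_force: [1.0, 0.5, -1.5]
width: 13.1
```

Emit:
{"method": "apply_moves", "body": {"commands": [{"translation": [0,0,0],"dr": [0,0,0],"claw": 8},{"translation": [0,0,0],"dr": [0,0,0],"claw": 8},{"translation": [0,0,0],"dr": [0,0,0],"claw": 8},{"translation": [0,0,0],"dr": [0,0,0],"claw": 8}]}}

```text
time: 7.5
eef_pos: [449.2, 115.1, 331.2]
ee_rot: [-0.001, -0.083, 0.997, 0.0]
contact_force: [0.8, 0.2, -2.9]
width: 13.4
```

```bash
python3 - <<'E'
from h import *
p,R=pose();print(p.round(1),R.as_matrix().round(3).tolist(),env.read_state()["width"])
c=cam("wrist");im=env.camera("wrist");cv2.imwrite("pics/w4.png",im[:,:,::-1]);np.savez("w4.npz",K=c[0],R=c[1],t=c[2],im=im,p=p,M=R.as_matrix())
E
```

```text
[449.2 115.1 331.2] [[-0.986, -0.166, -0.002], [-0.166, 0.986, 0.0], [0.002, 0.001, -1.0]] 13.358743348701369
```

View pics/w4.png

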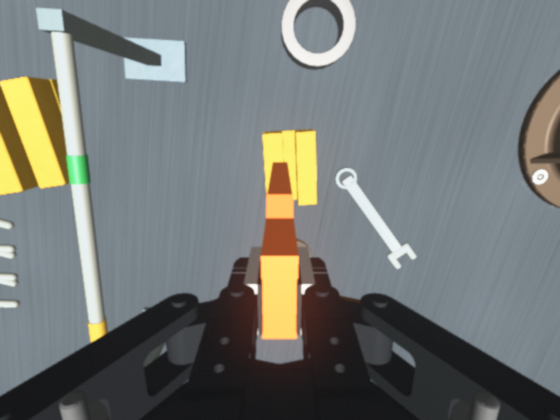

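```bash
python3 - <<'E'
from h import *
im=np.load("w4.npz")["im"];o=cv2.resize(im[120:220,240:340],None,fx=6,fy=6,interpolation=cv2.INTER_CUBIC);cv2.imwrite("pics/w4c.png",o[:,:,::-1])
E
```

```text
(no output)
```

View pics/w4c.png

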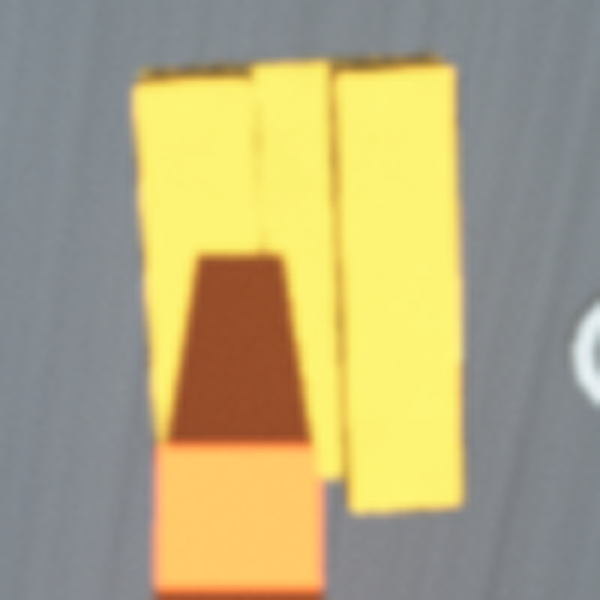

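```bash
python3 - <<'E'
from h import *
d=np.load("w4.npz");c=[d["K"],d["R"],d["t"]];R=Ro.from_matrix(d["M"]);p=d["p"]
px={"TL":(133,83),"TR":(458,65),"BR":(465,508),"SLt":(253,76),"SRt":(335,71),"SRb":(347,513)}
W={k:back(c,(240+(a-2.5)/6,120+(b-2.5)/6),44) for k,(a,b) in px.items()}
for k,v in W.items(): print(k,v.round(1),"tool",R.inv().apply(v-p).round(1))
def mod(q): # block frame: slot y; TL etc in tool view: left=tool -x = away ; top = tool -y = right
    yw=q[2];X=np.array([np.cos(yw),np.sin(yw)]);Y=np.array([-X[1],X[0]]);C=q[:2]
    L={"TL":(35,-50),"TR":(-35,-50),"BR":(-35,50),"SLt":(8.5,-50),"SRt":(-8.5,-50),"SRb":(-8.5,50)}
    return np.concatenate([C+X*a+Y*b-W[k][:2] for k,(a,b) in L.items()])
r=least_squares(mod,[449,115,.167]);print(r.x[:2].round(1),np.degrees(r.x[2]).round(2),r.fun.round(1));np.save("block.npy",r.x)
# hanger edge columns
h=cv2.cvtColor(d["im"],cv2.COLOR_RGB2HSV);m=(h[...,0]<20)&(h[...,1]>130)&(h[...,2]>70)
for r0 in (164,170,185,200,280,320):
    x=np.nonzero((h[r0,255:305,0]<16)&(h[r0,255:305,1]>100))[0]+255;print(r0,x.min(),x.max())
E
```

```text
TL [478.4  77.8  44. ] tool [-23.1 -41.7 287.1]
TR [409.6  62.4  44. ] tool [ 47.3 -45.6 287.3]
BR [388.2 160.2  44. ] tool [ 52.2  54.5 287.3]
SLt [453.  72.  44.] tool [  2.9 -43.2 287.2]
SRt [435.7  68.   44. ] tool [ 20.7 -44.3 287.2]
SRb [414.9 166.   44. ] tool [ 25.   55.7 287.3]
[433.5 118.9] 12.4 [-0.  -0.2  0.4  0.2  0.4 -0.  -0.5 -0.1  0.2  0.2 -0.5 -0. ]
164 273 286
170 272 287
185 270 289
200 266 293
280 258 300
320 255 304
```

Viewed (7, 8): the hanger's edge is at column 280 and centred on the tool. The slot runs between (282,133) and (297,205), so it needs about a 16 mm shift. The block fit has a 0.5 mm residual, with centre (433.5, 118.9) and yaw 12.4°.

```bash
python3 - <<'E'
from h import *
b=np.load("block.npy");yb=b[2]
Rt=toolR([0,0,-1],[-np.cos(yb),-np.sin(yb),0])
plan(np.array([b[0],b[1],232.]),Rt,8,n=5)
E
```

```text
5 rows
[{"translation": [3.0, 1.3, 19.8], "dr": [0.0001, -0.0004, -0.0102], "claw": 8}, {"translation": [3.0, 1.4, 19.8], "dr": [0.0001, -0.0004, -0.0102], "claw": 8}, {"translation": [3.0, 1.4, 19.8], "dr": [0.0001, -0.0004, -0.0102], "claw": 8}, {"translation": [3.0, 1.4, 19.8], "dr": [0.0001, -0.0004, -0.0102], "claw": 8}, {"translation": [3.0, 1.5, 19.8], "dr": [0.0001, -0.0004, -0.0102], "claw": 8}]
```

Emit:
{"method": "apply_moves", "body": {"commands": [{"translation": [3,1.4,19.8],"dr": [0,-0.0004,-0.0102],"claw": 8},{"translation": [3,1.4,19.8],"dr": [0,-0.0004,-0.0102],"claw": 8},{"translation": [3,1.4,19.8],"dr": [0,-0.0004,-0.0102],"claw": 8},{"translation": [3,1.4,19.8],"dr": [0,-0.0004,-0.0102],"claw": 8},{"translation": [3,1.4,19.8],"dr": [0,-0.0004,-0.0102],"claw": 8}]}}

```text
time: 7.97
eef_pos: [433.5, 118.4, 231.0]
ee_rot: [0.0, -0.108, 0.994, 0.0]
contact_force: [0.3, 0.2, -2.7]
width: 12.7
```

Emit:
{"method": "apply_moves", "body": {"commands": [{"translation": [0,0,0],"dr": [0,0,0],"claw": 8},{"translation": [0,0,0],"dr": [0,0,0],"claw": 8},{"translation": [0,0,0],"dr": [0,0,0],"claw": 8},{"translation": [0,0,0],"dr": [0,0,0],"claw": 8}]}}

```text
time: 8.3
eef_pos: [434.3, 119.8, 233.7]
ee_rot: [0.002, -0.109, 0.994, 0.001]
contact_force: [0.2, 0.7, -1.5]
width: 13.6
```

```bash
python3 - <<'E'
from h import *
p,R=pose();b=np.load("block.npy");yb=b[2]
Rt=toolR([0,0,-1],[-np.cos(yb),-np.sin(yb),0]);print(p.round(1),np.degrees((R.inv()*Rt).as_rotvec()).round(2),"err tool",R.inv().apply(np.r_[b[:2],p[2]]-p).round(2))
im=env.camera("wrist");o=cv2.resize(im[90:240,215:345],None,fx=4,fy=4,interpolation=cv2.INTER_CUBIC);cv2.imwrite("pics/w5c.png",o[:,:,::-1])
E
```

```text
[434.3 119.8 233.7] [0.06 0.19 0.06] err tool [ 1.02 -0.73 -0.  ]
```

View pics/w5c.png

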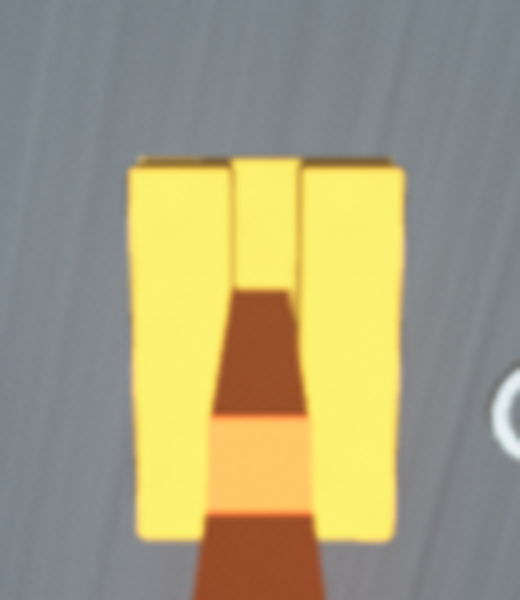

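Viewed (9): the slot centre is at crop column 265.5 and the hanger bottom at 261.5. That is about 1 mm towards +x, which agrees with the pose readout.

Emit:
{"method": "apply_moves", "body": {"commands": [{"translation": [1,-0.7,0],"dr": [0.001,0.003,0.001],"claw": 8},{"translation": [0,0,10],"dr": [0,0,0],"claw": 8},{"translation": [0,0,10],"dr": [0,0,0],"claw": 8},{"translation": [0,0,5],"dr": [0,0,0],"claw": 8},{"translation": [0,0,5],"dr": [0,0,0],"claw": 8}]}}

```text
time: 8.77
eef_pos: [432.2, 118.8, 201.5]
ee_rot: [-0.001, -0.109, 0.994, -0.0]
contact_force: [-0.4, -0.3, -1.1]
width: 13.4
```

Emit:
{"method": "apply_moves", "body": {"commands": [{"translation": [0,0,5],"dr": [0,0,0],"claw": 8},{"translation": [0,0,3],"dr": [0,0,0],"claw": 8},{"translation": [0,0,0],"dr": [0,0,0],"claw": 8},{"translation": [0,0,0],"dr": [0,0,0],"claw": 8}]}}

```text
time: 9.1
eef_pos: [432.3, 118.9, 194.4]
ee_rot: [-0.001, -0.109, 0.994, -0.0]
contact_force: [0.1, -0.8, -2.0]
width: 13.0
```

```bash
python3 - <<'E'
from h import *
p,R=pose();b=np.load("block.npy");yb=b[2]
Rt=toolR([0,0,-1],[-np.cos(yb),-np.sin(yb),0]);print(p.round(1),np.degrees((R.inv()*Rt).as_rotvec()).round(2),"err tool",R.inv().apply(np.r_[b[:2],p[2]]-p).round(2))
E
```

```text
[432.3 118.9 194.4] [-0.03 -0.1   0.08] err tool [-1.19 -0.24 -0.  ]
```

Emit:
{"method": "apply_moves", "body": {"commands": [{"translation": [-0.5,0,4],"dr": [0,0,0],"claw": 8},{"translation": [0,0,4],"dr": [0,0,0],"claw": 8},{"translation": [0,0,0],"dr": [0,0,0],"claw": 8}]}}

```text
time: 9.35
eef_pos: [432.3, 118.8, 185.6]
ee_rot: [-0.001, -0.109, 0.994, -0.0]
contact_force: [0.5, -0.3, -2.6]
width: 13.0
```

Emit:
{"method": "apply_moves", "body": {"commands": [{"translation": [0,0,4],"dr": [0,0,0],"claw": 8},{"translation": [0,0,3],"dr": [0,0,0],"claw": 8},{"translation": [0,0,0],"dr": [0,0,0],"claw": 8}]}}

```text
time: 9.6
eef_pos: [432.7, 119.0, 179.0]
ee_rot: [-0.001, -0.109, 0.994, -0.0]
contact_force: [-0.3, -0.7, -2.4]
width: 13.2
```

```bash
python3 - <<'E'
from h import *
P=[]
for i in range(2):
    im=env.camera("wrist");s=env.read_state();P.append(np.r_[s["eef_pos"],s["contact_force"]]);print(P[-1].round(1))
im=env.camera("side");env.camera("wrist")
a=cv2.resize(im[210:330,220:330],None,fx=4,fy=4,interpolation=cv2.INTER_CUBIC)[:,:,::-1];a=np.vstack([a,np.zeros((20,440,3),np.uint8)])
w=cv2.resize(env.camera("wrist")[80:205,235:325],None,fx=4,fy=4,interpolation=cv2.INTER_CUBIC)[:,:,::-1]
cv2.imwrite("pics/p6.png",np.hstack([a,w]))
E
```

```text
[ 4.327e+02  1.189e+02  1.792e+02  5.000e-01 -3.000e-01 -2.600e+00]
[432.7 118.9 179.4   0.   -1.3  -2.2]
```

View pics/p6.png

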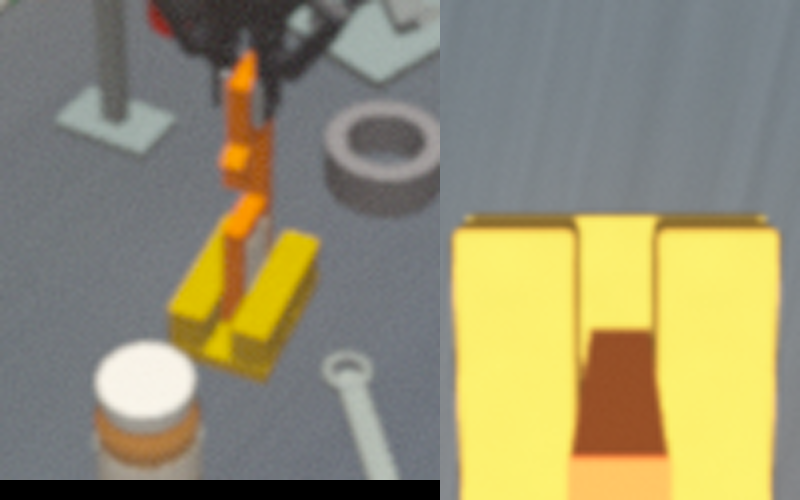

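Viewed (10): the hanger's bottom is inside the slot, upright and slightly to the right of centre, with no contact. I lower it to the floor.

Emit:
{"method": "apply_moves", "body": {"commands": [{"translation": [-0.5,0,3],"dr": [0,0,0],"claw": 8},{"translation": [0,0,2],"dr": [0,0,0],"claw": 8},{"translation": [0,0,0],"dr": [0,0,0],"claw": 8}]}}

```text
time: 10.1
eef_pos: [435.5, 119.9, 178.3]
ee_rot: [0.002, -0.11, 0.994, 0.0]
contact_force: [-7.1, 0.2, 29.3]
width: 13.1
```

Emit:
{"method": "apply_moves", "body": {"commands": [{"translation": [0,0,2],"dr": [0,0,0],"claw": 8},{"translation": [0,0,0],"dr": [0,0,0],"claw": 8},{"translation": [0,0,0],"dr": [0,0,0],"claw": 8}]}}

```text
time: 10.35
eef_pos: [436.4, 120.3, 178.2]
ee_rot: [0.003, -0.11, 0.994, 0.0]
contact_force: [-9.0, 0.1, 42.1]
width: 13.4
```

Emit:
{"method": "apply_moves", "body": {"commands": [{"translation": [0,0,1.5],"dr": [0,0,0],"claw": 8},{"translation": [0,0,0],"dr": [0,0,0],"claw": 8},{"translation": [0,0,0],"dr": [0,0,0],"claw": 8}]}}

```text
time: 10.6
eef_pos: [437.7, 120.9, 177.9]
ee_rot: [0.005, -0.11, 0.994, 0.001]
contact_force: [-8.3, 0.2, 48.1]
width: 13.2
```

Emit:
{"method": "apply_moves", "body": {"commands": [{"translation": [0,0,-3],"dr": [0,0,0],"claw": 8},{"translation": [0,0,-3],"dr": [0,0,0],"claw": 8},{"translation": [0,0,0],"dr": [0,0,0],"claw": 8},{"translation": [0,0,0],"dr": [0,0,0],"claw": 8}]}}

```text
time: 10.93
eef_pos: [434.4, 119.7, 178.3]
ee_rot: [0.001, -0.109, 0.994, 0.0]
contact_force: [-2.0, 0.0, 11.9]
width: 12.8
```

```bash
python3 - <<'E'
from h import *
P=[]
for i in range(4):
    im=env.camera("wrist");s=env.read_state();P.append(np.r_[s["eef_pos"],s["contact_force"]])
print(np.mean(P,0).round(1))
p,R=pose();b=np.load("block.npy");yb=b[2]
Rt=toolR([0,0,-1],[-np.cos(yb),-np.sin(yb),0]);print(np.degrees((R.inv()*Rt).as_rotvec()).round(2),"err tool",R.inv().apply(np.r_[b[:2],p[2]]-p).round(2))
h=cv2.cvtColor(im,cv2.COLOR_RGB2HSV)
for r0 in range(130,330,12):
    x=np.nonzero((h[r0,245:315,0]<16)&(h[r0,245:315,1]>100))[0]+245;print(r0,x.min() if len(x) else 0,x.max() if len(x) else 0,end=" | ")
E
```

```text
[434.4 119.7 178.3  -2.2   0.8  11.4]
[0.01 0.08 0.11] err tool [ 1.11 -0.59 -0.  ]
130 0 0 | 142 0 0 | 154 0 0 | 166 275 289 | 178 272 290 | 190 270 291 | 202 0 0 | 214 0 0 | 226 267 294 | 238 265 295 | 250 261 298 | 262 245 314 | 274 259 299 | 286 261 314 | 298 245 314 | 310 245 314 | 322 245 314 |
```

Emit:
{"method": "apply_moves", "body": {"commands": [{"translation": [0.5,-0.5,-1],"dr": [0,0,0],"claw": 8},{"translation": [0,0,0],"dr": [0,0,0],"claw": 8},{"translation": [0,0,0],"dr": [0,0,0],"claw": 8},{"translation": [0,0,0],"dr": [0,0,0],"claw": 18},{"translation": [0,0,0],"dr": [0,0,0],"claw": 30}]}}

```text
time: 11.55
eef_pos: [432.4, 118.2, 177.4]
ee_rot: [-0.001, -0.109, 0.994, -0.0]
contact_force: [-0.2, -0.3, 0.2]
width: 28.8
```

Emit:
{"method": "apply_moves", "body": {"commands": [{"translation": [0,0,0],"dr": [0,0,0],"claw": 45},{"translation": [0,0,-5],"dr": [0,0,0],"claw": 45},{"translation": [0,0,-15],"dr": [0,0,0],"claw": 45},{"translation": [0,0,-30],"dr": [0,0,0],"claw": 45},{"translation": [0,0,-30],"dr": [0,0,0],"claw": 45}]}}

```text
time: 11.97
eef_pos: [432.2, 118.0, 258.4]
ee_rot: [-0.002, -0.109, 0.994, -0.001]
contact_force: [0.5, 0.6, 0.0]
width: 45.1
```

Emit:
{"method": "apply_moves", "body": {"commands": [{"translation": [0,0,0],"dr": [0,0,0],"claw": 45},{"translation": [0,0,0],"dr": [0,0,0],"claw": 45},{"translation": [0,0,0],"dr": [0,0,0],"claw": 45},{"translation": [0,0,0],"dr": [0,0,0],"claw": 45}]}}

```text
time: 12.3
eef_pos: [432.4, 118.2, 257.1]
ee_rot: [-0.001, -0.109, 0.994, -0.0]
contact_force: [0.5, 0.7, 0.1]
width: 45.3
```

```bash
python3 - <<'E'
from h import *
p,R=pose();c=cam("wrist");im=env.camera("wrist");print(p.round(1))
np.savez("w7.npz",K=c[0],R=c[1],t=c[2],im=im,p=p,M=R.as_matrix())
cs=cam("side");si=env.camera("side");top=env.camera("top")
# predicted seated outline in side view
b=np.load("block.npy");yw=b[2];X=np.array([np.cos(yw),np.sin(yw),0]);Y=np.array([-X[1],X[0],0])
Rh=Ro.from_matrix(np.c_[Y,-X,[0,0,1]]);o=np.r_[b[:2],12.]
big=cv2.resize(si,None,fx=4,fy=4,interpolation=cv2.INTER_CUBIC);m=sil(cs,o,Rh);k,_=cv2.findContours(m,cv2.RETR_LIST,cv2.CHAIN_APPROX_NONE)
cv2.drawContours(big,k,-1,(0,255,255),1)
w=im[80:380,200:360];w=cv2.resize(w,(320,600),interpolation=cv2.INTER_CUBIC)
cv2.imwrite("pics/p7.png",np.hstack([big[620:1220,900:1340],w])[:,:,::-1])
E
```

```text
[432.4 118.2 257.1]
```

View pics/p7.png

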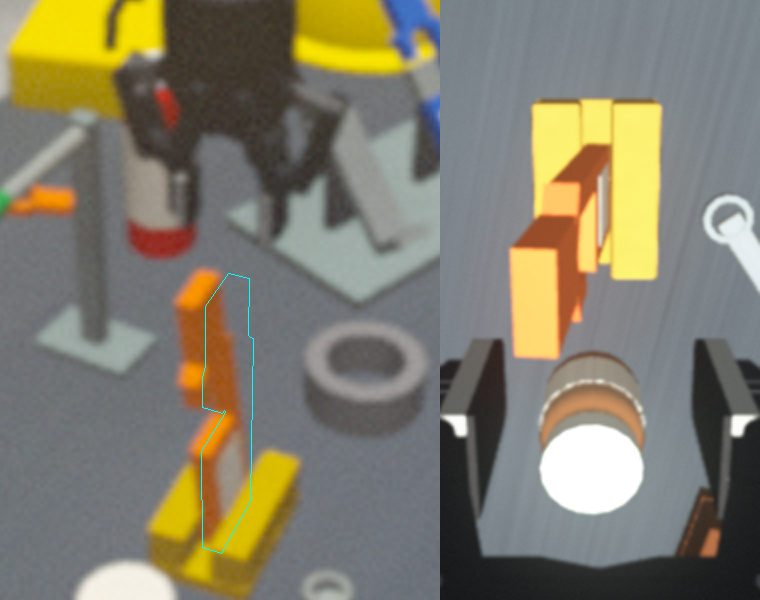

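Viewed (11): the hanger stands free in the slot, leaning a few degrees towards the tool's −x within the slot's play. I fit its pose and retake the tab.

```bash
python3 - <<'E'
from h import *
d=np.load("w7.npz");c=[d["K"],d["R"],d["t"]];im=d["im"];ss=4
big=cv2.resize(im,None,fx=ss,fy=ss,interpolation=cv2.INTER_CUBIC);h=cv2.cvtColor(big,cv2.COLOR_RGB2HSV)
m=((h[...,0]<20)&(h[...,1]>110)&(h[...,2]>50)).astype(np.uint8);B=np.zeros_like(m);B[145*ss:262*ss,230*ss:290*ss]=1;m&=B
n,l,st,_=cv2.connectedComponentsWithStats(m);m=(l==1+np.argmax(st[1:,4])).astype(np.uint8)
b=np.load("block.npy");yw=b[2]
def P(q):
    y=yw+q[3];X=np.array([np.cos(y),np.sin(y),0]);Y=np.array([-X[1],X[0],0]);z=np.array([0,0,1])
    R0=Ro.from_matrix(np.c_[Y,-X,z]);Rh=R0*Ro.from_rotvec([q[2],0,0]) # +lean about x_h
    return np.r_[b[:2],12.]+X*q[0]+Y*q[1],Rh
def f(q):
    # label is not orange: ignore pixels that are bright grey inside
    s=sil(c,*P(q));return np.count_nonzero((s!=m)[145*ss:262*ss])
for t0 in(.07,):
    q0=np.array([0,0,t0,0])
    for _ in range(3):
        r=minimize(f,q0,method="Nelder-Mead",options=dict(initial_simplex=q0+np.vstack([np.zeros(4),np.diag([3,3,.05,.03])]),xatol=.005,fatol=1));q0=r.x
print(r.x.round(3),np.degrees(r.x[2:]).round(2),r.fun,m.sum())
o,Rh=P(r.x);M=Rh.as_matrix();np.savez("h2.npz",o=o,M=M);print("tab",(o+Rh.apply([0,0,184])).round(1),M[:,2].round(3))
Rt=toolR(-M[:,2],M[:,1]);T=lambda z:o+Rh.apply([0,0,z-18.7])
s=plan(T(245),Rt,45);plan(T(184),Rt,45,start=s)
E
```

```text
[ 6.5600e+00 -1.3398e+01  5.0000e-03  1.8000e-02] [0.26 1.05] 20552.0 33165
tab [443.8 107.6 196. ] [0.004 0.001 1.   ]
1 rows
[{"translation": [-8.8, -12.9, 18.9], "dr": [-0.0008, 0.0018, -0.0172], "claw": 45}]
2 rows
[{"translation": [0.0, -0.0, 30.5], "dr": [0.0, 0.0, 0.0], "claw": 45}, {"translation": [0.0, -0.0, 30.5], "dr": [0.0, 0.0, 0.0], "claw": 45}]
```

```bash
python3 - <<'E'
from h import *
d=np.load("w7.npz");c=[d["K"],d["R"],d["t"]]
b=np.load("block.npy");yw=b[2]
def P(q):
    y=yw+q[3];X=np.array([np.cos(y),np.sin(y),0]);Y=np.array([-X[1],X[0],0])
    return np.r_[b[:2],12.]+X*q[0]+Y*q[1],Ro.from_matrix(np.c_[Y,-X,[0,0,1]])*Ro.from_rotvec([q[2],0,0])
obj=np.array([(-18,-7,200),(-18,7,200),(18,7,200),(18,-7,200),(-26,7,5),(-26,-7,5)],float)
px=np.array([(513,250),(558,249),(560,357),(515,355),(611,147),(580,147)],float);px=np.c_[200+(px[:,0]-440)/2,80+px[:,1]/2]-.25
def f(q):
    o,Rh=P(q);return ((proj(c,o+Rh.apply(obj))-px)*np.r_[1,1,1,1,.5,.5][:,None]).ravel()
r=least_squares(f,[0,0,.07,0]);print(r.x.round(3),np.degrees(r.x[2:]).round(2),r.fun.round(1))
o,Rh=P(r.x);M=Rh.as_matrix();np.savez("h2.npz",o=o,M=M);print("tab",(o+Rh.apply([0,0,184])).round(1),M[:,2].round(3))
Rt=toolR(-M[:,2],M[:,1]);T=lambda z:o+Rh.apply([0,0,z-18.7])
s=plan(T(245),Rt,45);plan(T(184),Rt,45,start=s)
E
```

```text
[ 0.177  0.586  0.091 -0.009] [ 5.19 -0.5 ] [-0.1 -0.8  0.1  0.5 -0.5  0.5  0.4  0.4 -0.9 -1.   0.9 -1.1]
tab [449.8 123.  195.2] [0.089 0.019 0.996]
1 rows
[{"translation": [-21.7, 0.8, 19.7], "dr": [-0.0014, 0.0879, 0.0099], "claw": 45}]
2 rows
[{"translation": [0.0, 0.0, 30.5], "dr": [0.0, 0.0, 0.0], "claw": 45}, {"translation": [0.0, 0.0, 30.5], "dr": [0.0, 0.0, 0.0], "claw": 45}]
```

Emit:
{"method": "apply_moves", "body": {"commands": [{"translation": [-11,0.4,0],"dr": [-0.0007,0.044,0.005],"claw": 45},{"translation": [-10.5,0.4,19],"dr": [-0.0007,0.044,0.005],"claw": 45},{"translation": [0,0,0],"dr": [0,0,0],"claw": 45},{"translation": [0,0,0],"dr": [0,0,0],"claw": 45},{"translation": [0,0,0],"dr": [0,0,0],"claw": 45}]}}

```text
time: 12.87
eef_pos: [452.8, 123.5, 238.0]
ee_rot: [-0.045, -0.103, 0.994, -0.005]
contact_force: [0.2, -0.0, 0.3]
width: 45.1
```

```bash
cat > chk.py <<'E'
from h import *
d=np.load("h2.npz");M=d["M"];Rh=Ro.from_matrix(M);o=d["o"]
p,R=pose();print(p.round(1),"TCP in hanger",Rh.inv().apply(p-o).round(1),np.degrees((R.inv()*toolR(-M[:,2],M[:,1])).as_rotvec()).round(2))
im=env.camera("wrist");h=cv2.cvtColor(im,cv2.COLOR_RGB2HSV)
for r0 in range(140,345,15):
    x=np.nonzero((h[r0,240:320,0]<16)&(h[r0,240:320,1]>100))[0]+240;print(r0,x.min() if len(x) else 0,x.max() if len(x) else 0,end=" | ")
E
python3 chk.py
```

```text
[452.8 123.5 238. ] TCP in hanger [-1.000e-01  9.000e-01  2.268e+02] [-0.01  0.02 -0.02]
140 0 0 | 155 275 286 | 170 271 287 | 185 288 288 | 200 268 288 | 215 0 0 | 230 264 264 | 245 264 289 | 260 289 289 | 275 0 0 | 290 260 302 | 305 255 307 | 320 0 0 | 335 0 0 |
```

Emit:
{"method": "apply_moves", "body": {"commands": [{"translation": [-1,0,20],"dr": [0,0,0],"claw": 45},{"translation": [0,0,20],"dr": [0,0,0],"claw": 45},{"translation": [0,0,21],"dr": [0,0,0],"claw": 45},{"translation": [0,0,0],"dr": [0,0,0],"claw": 35},{"translation": [0,0,0],"dr": [0,0,0],"claw": 28}]}}

```text
time: 13.33
eef_pos: [448.1, 122.6, 178.2]
ee_rot: [-0.044, -0.104, 0.994, -0.005]
contact_force: [0.4, 0.0, -0.1]
width: 28.2
```

Emit:
{"method": "apply_moves", "body": {"commands": [{"translation": [0,0,0],"dr": [0,0,0],"claw": 24},{"translation": [0,0,0],"dr": [0,0,0],"claw": 24}]}}

```text
time: 13.5
eef_pos: [449.4, 123.4, 179.4]
ee_rot: [-0.043, -0.104, 0.994, -0.004]
contact_force: [0.1, 0.2, 0.3]
width: 23.9
```

```bash
python3 chk.py
```

```text
[449.4 123.4 179.4] TCP in hanger [  0.5  -1.2 168.2] [0.08 0.24 0.04]
140 0 0 | 155 0 0 | 170 275 292 | 185 273 293 | 200 0 0 | 215 0 0 | 230 268 295 | 245 264 297 | 260 249 310 | 275 245 313 | 290 248 311 | 305 240 319 | 320 259 319 | 335 253 312 |
```

Emit:
{"method": "apply_moves", "body": {"commands": [{"translation": [0,0,0],"dr": [0,0,0],"claw": 8},{"translation": [0,0,0],"dr": [0,0,0],"claw": 8},{"translation": [0,0,0],"dr": [0,0,0],"claw": 8},{"translation": [0,0,0],"dr": [0,0,0],"claw": 8}], "force": 70}}

```text
time: 13.88
eef_pos: [448.5, 122.9, 178.9]
ee_rot: [-0.044, -0.104, 0.994, -0.004]
contact_force: [-3.9, -0.3, 8.8]
width: 12.9
```

Emit:
{"method": "apply_moves", "body": {"commands": [{"translation": [0,0,-10],"dr": [0,0,0],"claw": 8},{"translation": [0,0,-20],"dr": [0,0,0],"claw": 8},{"translation": [0,0,-30],"dr": [0,0,0],"claw": 8},{"translation": [0,0,-30],"dr": [0,0,0],"claw": 8},{"translation": [0,0,0],"dr": [0,0,0],"claw": 8}]}}

```text
time: 14.3
eef_pos: [459.7, 125.5, 273.7]
ee_rot: [-0.04, -0.104, 0.994, -0.003]
contact_force: [0.5, 1.0, -1.4]
width: 13.0
```

```bash
python3 - <<'E'
from h import *
d=np.load("w4.npz");ct=cam("top");top=env.camera("top")
for nm,im,c,box in (("wrist",d["im"],[d["K"],d["R"],d["t"]],(60,140,130,345)),("top",top,ct,(165,250,155,185))):
    x0,x1,y0,y1=box;h=cv2.cvtColor(im,cv2.COLOR_RGB2HSV)[y0:y1,x0:x1]
    for b,lo,hi in(("yellow",18,32),("green",45,80)):
        m=(h[...,0]>lo)&(h[...,0]<hi)&(h[...,1]>150)&(h[...,2]>80)
        if b=="yellow" and nm=="wrist": m[:180]=0
        y,x=np.nonzero(m)
        if len(x): print(nm,b,len(x),(x.mean()+x0).round(1),(y.mean()+y0).round(1),back(c,(x.mean()+x0,y.mean()+y0),203).round(1), x.min()+x0,x.max()+x0,y.min()+y0,y.max()+y0)
c=[d["K"],d["R"],d["t"]]
for u,v in((62,45),(87,250)): print(back(c,(u,v),203).round(1)) # rail axis points eyeballed from w4
s=env.read_state();print(s["eef_pos"].round(1),s["width"])
E
```

```text
wrist yellow 111 101.1 330.7 [600.2 280.5 203. ] 92 106 321 342
wrist green 97 84.3 168.8 [615.9 118.9 203. ] 81 87 157 181
top yellow 3 179.3 171.3 [608.4 290.9 203. ] 179 180 171 172
top green 1 244.0 164.0 [628.8 110.2 203. ] 244 244 164 164
[632.3  24.9 203. ]
[613.9 194.4 203. ]
[458.4 125.3 270.9] 12.845594769718819
```

```bash
python3 - <<'E'
from h import *
d=np.load("w4.npz");c=[d["K"],d["R"],d["t"]];im=d["im"]
h=cv2.cvtColor(im,cv2.COLOR_RGB2HSV)
m=(h[...,0]>45)&(h[...,0]<85)&(h[...,1]>70);m[:150]=0;m[190:]=0;m[:,:55]=0;m[:,100:]=0
y,x=np.nonzero(m);g=back(c,((x.min()+x.max())/2,(y.min()+y.max())/2),200);print(x.min(),x.max(),y.min(),y.max(),g.round(1))
m=(h[...,0]>15)&(h[...,0]<35)&(h[...,1]>80);m[:310]=0;m[350:]=0;m[:,:80]=0;m[:,115:]=0
y,x=np.nonzero(m);ye=back(c,((x.min()+x.max())/2,(y.min()+y.max())/2),200);print(x.min(),x.max(),y.min(),y.max(),ye.round(1))
# rail edges: per row bright run
P=[]
for r in range(60,310,10):
    row=h[r,45:115];k=np.nonzero((row[:,2]>150)&(row[:,1]<40))[0]+45
    if len(k)>8: P.append((r,k.min(),k.max()))
print(P[:25:3])
P=np.array([(((a+b)/2),r) for r,a,b in P if 14<b-a<32]);W=np.array([back(c,q,200) for q in P])
k=np.polyfit(W[:,1],W[:,0],1);print("rail x = %.4f y + %.1f"%tuple(k),"rms",np.std(np.polyval(k,W[:,1])-W[:,0]),"yaw",np.degrees(np.arctan(-k[0])),len(W))
np.savez("rail.npz",k=k,g=g,y=ye)
E
```

```text
66 89 155 183 [623.4 120.8 200. ]
88 107 318 343 [605.4 283.5 200. ]
[(60, np.int64(53), np.int64(71)), (90, np.int64(58), np.int64(74)), (120, np.int64(62), np.int64(78)), (150, np.int64(66), np.int64(82)), (210, np.int64(74), np.int64(89)), (240, np.int64(77), np.int64(92)), (270, np.int64(81), np.int64(96)), (300, np.int64(85), np.int64(99))]
rail x = -0.1089 y + 637.8 rms 0.27484307621849846 yaw 6.2150143655617 18
```

```bash
python3 - <<'E'
from h import *
r=np.load("rail.npz");k=r["k"];yw=-np.arctan(k[0]);X=np.array([np.cos(yw),np.sin(yw),0]);Y=np.array([-X[1],X[0],0])
L=lambda y:np.array([np.polyval(k,y)-0.7,y,0])
# foot of band centres on line
yel=L(283.3);gr=L(120.7);print(yel,gr,np.linalg.norm(yel-gr))
np.savez("rail2.npz",X=X,Y=Y,yel=yel,gr=gr)
Rt=toolR([0,0,-1],Y)
s=plan(yel-X*70+[0,0,263],Rt,8,n=15)
E
```

```text
[606.27492713 283.3          0.        ] [623.98205325 120.7          0.        ] 163.56131056973226
15 rows
[{"translation": [-7.2, 8.7, -0.0], "dr": [-0.0045, -0.0043, 0.1113], "claw": 8}, {"translation": [-6.2, 9.5, 0.0], "dr": [-0.0045, -0.0043, 0.1113], "claw": 8}, {"translation": [-5.1, 10.1, 0.1], "dr": [-0.0045, -0.0043, 0.1113], "claw": 8}, {"translation": [-3.9, 10.6, 0.2], "dr": [-0.0045, -0.0043, 0.1113], "claw": 8}, {"translation": [-2.7, 11.0, 0.2], "dr": [-0.0045, -0.0043, 0.1113], "claw": 8}]
[{"translation": [-1.5, 11.2, 0.3], "dr": [-0.0045, -0.0043, 0.1113], "claw": 8}, {"translation": [-0.2, 11.3, 0.3], "dr": [-0.0045, -0.0043, 0.1113], "claw": 8}, {"translation": [1.0, 11.3, 0.4], "dr": [-0.0045, -0.0043, 0.1113], "claw": 8}, {"translation": [2.3, 11.1, 0.4], "dr": [-0.0045, -0.0043, 0.1113], "claw": 8}, {"translation": [3.5, 10.8, 0.5], "dr": [-0.0045, -0.0043, 0.1113], "claw": 8}]
[{"translation": [4.7, 10.3, 0.5], "dr": [-0.0045, -0.0043, 0.1113], "claw": 8}, {"translation": [5.8, 9.7, 0.5], "dr": [-0.0045, -0.0043, 0.1113], "claw": 8}, {"translation": [6.8, 9.0, 0.5], "dr": [-0.0045, -0.0043, 0.1113], "claw": 8}, {"translation": [7.8, 8.2, 0.5], "dr": [-0.0045, -0.0043, 0.1113], "claw": 8}, {"translation": [8.6, 7.3, 0.5], "dr": [-0.0045, -0.0043, 0.1113], "claw": 8}]
```

Emit:
{"method": "apply_moves", "body": {"commands": [{"translation": [-7,8.7,0],"dr": [-0.0045,-0.0043,0.1113],"claw": 8},{"translation": [-6,9.5,0],"dr": [-0.0045,-0.0043,0.1113],"claw": 8},{"translation": [-5,10,0],"dr": [-0.0045,-0.0043,0.1113],"claw": 8},{"translation": [-4,10.6,0.2],"dr": [-0.0045,-0.0043,0.1113],"claw": 8},{"translation": [-2.7,11,0.2],"dr": [-0.0045,-0.0043,0.1113],"claw": 8}]}}

```text
time: 14.77
eef_pos: [481.9, 174.7, 263.7]
ee_rot: [-0.033, 0.177, 0.984, -0.004]
contact_force: [-0.7, -0.1, -2.9]
width: 13.0
```

Emit:
{"method": "apply_moves", "body": {"commands": [{"translation": [-1.5,11.2,0.3],"dr": [-0.0045,-0.0043,0.1113],"claw": 8},{"translation": [0,11.3,0.3],"dr": [-0.0045,-0.0043,0.1113],"claw": 8},{"translation": [1,11.3,0.4],"dr": [-0.0045,-0.0043,0.1113],"claw": 8},{"translation": [2.3,11,0.4],"dr": [-0.0045,-0.0043,0.1113],"claw": 8},{"translation": [3.5,10.8,0.5],"dr": [-0.0045,-0.0043,0.1113],"claw": 8}]}}

```text
time: 15.18
eef_pos: [507.7, 224.9, 260.7]
ee_rot: [-0.018, 0.44, 0.898, -0.004]
contact_force: [0.8, 0.2, -3.4]
width: 13.1
```

Emit:
{"method": "apply_moves", "body": {"commands": [{"translation": [4.7,10.3,0.5],"dr": [-0.0045,-0.0043,0.1113],"claw": 8},{"translation": [5.8,9.7,0.5],"dr": [-0.0045,-0.0043,0.1113],"claw": 8},{"translation": [6.8,9,0.5],"dr": [-0.0045,-0.0043,0.1113],"claw": 8},{"translation": [7.8,8.2,0.5],"dr": [-0.0045,-0.0043,0.1113],"claw": 8},{"translation": [8.6,7.3,0.5],"dr": [-0.0045,-0.0043,0.1113],"claw": 8}]}}

```text
time: 15.6
eef_pos: [533.8, 275.0, 257.7]
ee_rot: [-0.001, 0.67, 0.742, -0.004]
contact_force: [-0.4, 0.0, -1.7]
width: 13.1
```

Emit:
{"method": "apply_moves", "body": {"commands": [{"translation": [0,0,0],"dr": [0,0,0],"claw": 8},{"translation": [0,0,0],"dr": [0,0,0],"claw": 8},{"translation": [0,0,0],"dr": [0,0,0],"claw": 8},{"translation": [0,0,0],"dr": [0,0,0],"claw": 8},{"translation": [0,0,0],"dr": [0,0,0],"claw": 8}]}}

```text
time: 16.02
eef_pos: [533.9, 274.3, 258.8]
ee_rot: [-0.001, 0.668, 0.745, -0.003]
contact_force: [-0.4, 0.2, -2.3]
width: 13.1
```

```bash
cat > railchk.py <<'E'
from h import *
r=np.load("rail2.npz");X,Y,yel=r["X"],r["Y"],r["yel"];Rt=toolR([0,0,-1],Y)
p,R=pose();d=p-yel;print("TCP rel yellow: X %.1f Y %.1f z %.1f"%(d@X,d@Y,p[2]),np.degrees((R.inv()*Rt).as_rotvec()).round(2),env.read_state()["width"].round(1),env.read_state()["contact_force"].round(1))
E
python3 railchk.py; python3 - <<'E'
from h import *
c=cam("wrist");im=env.camera("wrist");cv2.imwrite("pics/w8.png",im[:,:,::-1]);p,R=pose();np.savez("w8.npz",K=c[0],R=c[1],t=c[2],im=im,p=p,M=R.as_matrix())
h=cv2.cvtColor(im,cv2.COLOR_RGB2HSV)
for b,lo,hi in(("yellow",20,34),("green",45,85),("orange",0,17)):
    m=((h[...,0]>=lo)&(h[...,0]<=hi)&(h[...,1]>90)&(h[...,2]>60)).astype(np.uint8)
    n,l,st,ce=cv2.connectedComponentsWithStats(m)
    for s,e in zip(st[1:],ce[1:]):
        if s[4]>60: print(b,s,e.round(1),back(c,e,200).round(1))
r=np.load("rail2.npz")
print("pred yellow px",proj(c,r["yel"]+[0,0,200]).round(1),"green",proj(c,r["gr"]+[0,0,200]).round(1))
E
```

```text
yellow [  84   22  119   84 7746] [145.6  63.8] [445.4 186.6 200. ]
yellow [268 198  24  20 480] [279.5 207.5] [523.1 273.  200. ]
yellow [ 262  261   35   79 2541] [279.  299.2] [591.  280.1 200. ]
yellow [  0 327  37  53 365] [ 16.8 358.1] [663.4  88.1 200. ]
yellow [ 89 327  27  17 175] [100.8 333.4] [634.  152.5 200. ]
yellow [143 341  25  27 273] [156.  352.7] [646.9 193.  200. ]
green [ 31 306  40  22 747] [ 48.8 316.5] [623.6 115.6 200. ]
orange [254  59  56  23 182] [281.1  74.8] [442.8 265.1 200. ]
orange [ 258  160   43  181 2604] [279.3 232.7] [540.6 274.8 200. ]
orange [301 275  19  60 571] [308.7 305.6] [593.8 301.8 200. ]
orange [242 286  16  44 357] [251.5 306.2] [598.8 261.1 200. ]
orange [  0 327  43  56 466] [ 23.5 353.3] [658.4  93.7 200. ]
pred yellow px [[281.1 318. ]] green [[ 56.  317.6]]Traceback (most recent call last):
  File "railchk.py", line 3, in <module>
    p,R=pose();d=p-yel;print("TCP rel yellow: X %.1f Y %.1f z %.1f"%(d@X,d@Y,p[2]),np.degrees((R.inv()*Rt).as_rotvec()).round(2),env.read_state()["width"].round(1),env.read_state()["contact_force"].round(1))
                                                                                                                                 ^^^^^^^^^^^^^^^^^^^^^^^^^^^^^^^
AttributeError: 'float' object has no attribute 'round'
```

```bash
sed -i 's/env.read_state()\["width"\].round(1)/env.read_state()["width"]/' railchk.py; python3 railchk.py
```

```text
TCP rel yellow: X -72.9 Y -1.0 z 258.8 [-0.35  0.11  0.  ] 12.68549264249538 [ 0.5  0.2 -3.3]
```

Emit:
{"method": "apply_moves", "body": {"commands": [{"translation": [1,3,-2],"dr": [-0.005,0.002,0],"claw": 8},{"translation": [0,12,0],"dr": [0,0,0],"claw": 8},{"translation": [0,12,0],"dr": [0,0,0],"claw": 8},{"translation": [0,8,0],"dr": [0,0,0],"claw": 8},{"translation": [0,4,0],"dr": [0,0,0],"claw": 8}]}}

```text
time: 16.48
eef_pos: [574.1, 280.0, 260.3]
ee_rot: [-0.0, 0.668, 0.744, -0.001]
contact_force: [-0.2, -0.1, -3.4]
width: 13.0
```

Emit:
{"method": "apply_moves", "body": {"commands": [{"translation": [0,10,0],"dr": [0,0,0],"claw": 8},{"translation": [0,10,0],"dr": [0,0,0],"claw": 8},{"translation": [0,8,0],"dr": [0,0,0],"claw": 8},{"translation": [0,6,0],"dr": [0,0,0],"claw": 8},{"translation": [0,0,0],"dr": [0,0,0],"claw": 8}]}}

```text
time: 16.9
eef_pos: [607.7, 283.7, 260.0]
ee_rot: [-0.0, 0.668, 0.744, -0.001]
contact_force: [0.3, -0.8, -2.1]
width: 13.3
```

Emit:
{"method": "apply_moves", "body": {"commands": [{"translation": [0,0,0],"dr": [0,0,0],"claw": 8},{"translation": [0,0,0],"dr": [0,0,0],"claw": 8},{"translation": [0,0,0],"dr": [0,0,0],"claw": 8}]}}

```text
time: 17.15
eef_pos: [606.2, 283.7, 260.7]
ee_rot: [-0.0, 0.668, 0.744, -0.0]
contact_force: [0.7, 0.5, -2.5]
width: 12.9
```

```bash
python3 railchk.py; python3 - <<'E'
from h import *
im=env.camera("side");cs=cam("side");r=np.load("rail2.npz");print(proj(cs,r["yel"]+[0,0,200]).round(1),proj(cs,r["gr"]+[0,0,200]).round(1))
cv2.imwrite("pics/s9.png",im[:,:,::-1]);x,y=proj(cs,r["yel"]+[0,0,170])[0].astype(int)
# predicted hanger outline using TCP pose, hanger z of TCP=167
p,R=pose();M=R.as_matrix();Rh=Ro.from_matrix(np.c_[M[:,1],M[:,0],-M[:,2]]);o=p-Rh.apply([0,0,167])
big=cv2.resize(im,None,fx=4,fy=4,interpolation=cv2.INTER_CUBIC);h=cv2.cvtColor(big,cv2.COLOR_RGB2HSV)
m=((h[...,0]<16)&(h[...,1]>120)&(h[...,2]>70)).astype(np.uint8)
for dz in(-6,-4,-2,0,2,4,6):
    s=sil(cs,o+[0,0,dz],Rh);print(dz,s.sum(),(s&m).sum(),end="; ")
for dx in(-6,-3,3,6):
    s=sil(cs,o+r["X"]*dx,Rh);print("X",dx,s.sum(),(s&m).sum(),end="; ")
E
```

```text
TCP rel yellow: X -0.0 Y 0.4 z 260.7 [-0.07  0.   -0.02] 12.890665244995885 [ 0.7  0.5 -2.5]
[[182.4 240.5]] [[222.5 206.2]]
-6 18555 9345; -4 18653 9419; -2 18695 9448; 0 18792 9493; 2 18824 9390; 4 18946 9184; 6 18860 8923; X -6 18850 8751; X -3 18880 9198; X 3 18679 9390; X 6 18777 8653;
```

Emit:
{"method": "apply_moves", "body": {"commands": [{"translation": [0,0,9],"dr": [0,0,0],"claw": 8},{"translation": [0,0,9],"dr": [0,0,0],"claw": 8},{"translation": [0,0,8],"dr": [0,0,0],"claw": 8},{"translation": [0,0,4],"dr": [0,0,0],"claw": 8},{"translation": [0,0,0],"dr": [0,0,0],"claw": 8}]}}

```text
time: 17.62
eef_pos: [605.7, 283.2, 228.5]
ee_rot: [-0.001, 0.668, 0.744, -0.002]
contact_force: [0.4, -0.0, -2.7]
width: 12.9
```

Emit:
{"method": "apply_moves", "body": {"commands": [{"translation": [0,0,2],"dr": [0,0,0],"claw": 8},{"translation": [0,0,0],"dr": [0,0,0],"claw": 8},{"translation": [0,0,0],"dr": [0,0,0],"claw": 8}]}}

```text
time: 17.87
eef_pos: [606.7, 283.7, 228.8]
ee_rot: [-0.0, 0.668, 0.744, -0.0]
contact_force: [-0.6, 0.6, -1.8]
width: 12.9
```

```bash
python3 railchk.py
```

```text
TCP rel yellow: X 0.4 Y 0.4 z 228.8 [-0.05  0.   -0.03] 12.876645383101307 [-0.6  0.6 -1.8]
```

Emit:
{"method": "apply_moves", "body": {"commands": [{"translation": [0,0,1.5],"dr": [0,0,0],"claw": 8},{"translation": [0,0,0],"dr": [0,0,0],"claw": 8},{"translation": [0,0,0],"dr": [0,0,0],"claw": 8}]}}

```text
time: 18.12
eef_pos: [606.6, 283.8, 227.3]
ee_rot: [-0.0, 0.668, 0.744, -0.0]
contact_force: [0.7, -0.5, -2.0]
width: 12.9
```

Emit:
{"method": "apply_moves", "body": {"commands": [{"translation": [0,0,1.5],"dr": [0,0,0],"claw": 8},{"translation": [0,0,0],"dr": [0,0,0],"claw": 8},{"translation": [0,0,0],"dr": [0,0,0],"claw": 8}]}}

```text
time: 18.37
eef_pos: [606.7, 283.8, 227.2]
ee_rot: [0.0, 0.668, 0.744, 0.0]
contact_force: [-3.3, -0.5, 5.4]
width: 13.0
```

```bash
python3 railchk.py
```

```text
TCP rel yellow: X 0.5 Y 0.4 z 227.2 [ 0.02 -0.02 -0.  ] 12.961930327565252 [-3.3 -0.5  5.4]
```

Seated on the rail at the yellow band (light contact of 5 N). I lift 1.5 mm and slide.

Emit:
{"method": "apply_moves", "body": {"commands": [{"translation": [0,0,-1.5],"dr": [0,0,0],"claw": 8},{"translation": [-5,0,0],"dr": [0,0,0],"claw": 8},{"translation": [-10,0,0],"dr": [0,0,0],"claw": 8},{"translation": [-12,0,0],"dr": [0,0,0],"claw": 8},{"translation": [-12,0,0],"dr": [0,0,0],"claw": 8}]}}

```text
time: 18.78
eef_pos: [610.6, 243.7, 227.0]
ee_rot: [-0.0, 0.668, 0.744, -0.001]
contact_force: [-1.7, 0.7, -0.4]
width: 13.2
```

Emit:
{"method": "apply_moves", "body": {"commands": [{"translation": [-12,0,0],"dr": [0,0,0],"claw": 8},{"translation": [-12,0,0],"dr": [0,0,0],"claw": 8},{"translation": [-12,0,0],"dr": [0,0,0],"claw": 8},{"translation": [-10,0,0],"dr": [0,0,0],"claw": 8},{"translation": [-5,0,0],"dr": [0,0,0],"claw": 8}]}}

```text
time: 19.2
eef_pos: [616.3, 192.2, 227.1]
ee_rot: [-0.0, 0.668, 0.744, -0.001]
contact_force: [-1.1, 0.5, -1.5]
width: 13.4
```

Emit:
{"method": "apply_moves", "body": {"commands": [{"translation": [0,0,0],"dr": [0,0,0],"claw": 8},{"translation": [0,0,0],"dr": [0,0,0],"claw": 8},{"translation": [0,0,0],"dr": [0,0,0],"claw": 8}]}}

```text
time: 19.45
eef_pos: [616.2, 194.0, 227.1]
ee_rot: [-0.0, 0.668, 0.744, -0.001]
contact_force: [-1.3, -0.6, -0.7]
width: 13.3
```

```bash
cat > gr.py <<'E'
from h import *
r=np.load("rail2.npz")
for n in("wrist","top","side"):
    c=cam(n);im=env.camera(n);h=cv2.cvtColor(im,cv2.COLOR_RGB2HSV);ss=1
    m=((h[...,0]>=42)&(h[...,0]<=88)&(h[...,1]>90)&(h[...,2]>50)).astype(np.uint8)
    k,l,st,ce=cv2.connectedComponentsWithStats(m)
    for s,e in zip(st[1:],ce[1:]):
        if s[4]>15:
            W=[back(c,q,200) for q in(e,(s[0]-.5,e[1]),(s[0]+s[2]-.5,e[1]))]
            print(n,s,e.round(1),[((w-r["yel"])@r["Y"]).round(1) for w in W],[((w-r["yel"])@r["X"]).round(1) for w in W])
E
python3 railchk.py; python3 gr.py
```

```text
TCP rel yellow: X 0.2 Y -89.8 z 227.1 [-0.09  0.04 -0.03] 13.347670615297803 [-1.3 -0.6 -0.7]
wrist [ 121  226   48   27 1176] [143.6 239. ] [np.float64(-166.9), np.float64(-180.0), np.float64(-152.8)] [np.float64(-1.5), np.float64(-1.5), np.float64(-1.5)]
top [237 163   9   7  50] [240.7 166.4] [np.float64(-164.4), np.float64(-152.8), np.float64(-177.9)] [np.float64(-1.5), np.float64(-0.2), np.float64(-3.0)]
side [221 203   7   6  24] [224.  205.5] [np.float64(-168.2), np.float64(-163.6), np.float64(-172.7)] [np.float64(-1.5), np.float64(6.7), np.float64(-9.7)]
```

Emit:
{"method": "apply_moves", "body": {"commands": [{"translation": [-5,0,0],"dr": [0,0,0],"claw": 8},{"translation": [-12,0,0],"dr": [0,0,0],"claw": 8},{"translation": [-12,0,0],"dr": [0,0,0],"claw": 8},{"translation": [-12,0,0],"dr": [0,0,0],"claw": 8},{"translation": [-12,0,0],"dr": [0,0,0],"claw": 8}]}}

```text
time: 20.02
eef_pos: [622.0, 140.3, 227.0]
ee_rot: [-0.0, 0.668, 0.744, -0.001]
contact_force: [-0.6, -0.3, -1.4]
width: 13.3
```

Emit:
{"method": "apply_moves", "body": {"commands": [{"translation": [-12,0,0],"dr": [0,0,0],"claw": 8},{"translation": [-7,0,0],"dr": [0,0,0],"claw": 8},{"translation": [-3.5,0,0],"dr": [0,0,0],"claw": 8},{"translation": [0,0,0],"dr": [0,0,0],"claw": 8},{"translation": [0,0,0],"dr": [0,0,0],"claw": 8}]}}

```text
time: 20.43
eef_pos: [624.4, 118.7, 227.0]
ee_rot: [-0.0, 0.668, 0.744, -0.001]
contact_force: [-0.1, -0.2, -1.9]
width: 12.9
```

Emit:
{"method": "apply_moves", "body": {"commands": [{"translation": [0,0,0],"dr": [0,0,0],"claw": 8},{"translation": [0,0,0],"dr": [0,0,0],"claw": 8}]}}

```text
time: 20.6
eef_pos: [624.3, 119.4, 227.1]
ee_rot: [-0.0, 0.668, 0.744, -0.001]
contact_force: [-0.2, -0.7, -1.5]
width: 12.7
```

```bash
python3 railchk.py; python3 gr.py
```

```text
TCP rel yellow: X 0.2 Y -164.8 z 227.1 [-0.07  0.02 -0.  ] 12.7236214159083 [-0.2 -0.7 -1.5]
wrist [260 227   5  16  59] [261.9 232.7] [np.float64(-174.8), np.float64(-176.2), np.float64(-173.4)] [np.float64(-5.2), np.float64(-5.2), np.float64(-5.2)]
wrist [295 227   8  13  90] [298.2 232.7] [np.float64(-154.4), np.float64(-156.5), np.float64(-152.0)] [np.float64(-5.3), np.float64(-5.3), np.float64(-5.3)]
wrist [296 244   6   3  18] [298.5 245. ] [np.float64(-154.1), np.float64(-155.8), np.float64(-152.4)] [np.float64(2.2), np.float64(2.2), np.float64(2.2)]
```

Green shows on both sides of the hanger (columns 260–264 and 295–302), so it is centred within about 1 mm. I seat it and release.

Emit:
{"method": "apply_moves", "body": {"commands": [{"translation": [0,0,1],"dr": [0,0,0],"claw": 8},{"translation": [0,0,0],"dr": [0,0,0],"claw": 8},{"translation": [0,0,0],"dr": [0,0,0],"claw": 16},{"translation": [0,0,0],"dr": [0,0,0],"claw": 22},{"translation": [0,0,0],"dr": [0,0,0],"claw": 30}]}}

```text
time: 21.17
eef_pos: [624.6, 119.3, 226.1]
ee_rot: [-0.0, 0.668, 0.744, -0.0]
contact_force: [0.1, -0.3, -1.0]
width: 29.6
```

Emit:
{"method": "apply_moves", "body": {"commands": [{"translation": [0,0,0],"dr": [0,0,0],"claw": 40},{"translation": [0,0,0],"dr": [0,0,0],"claw": 45},{"translation": [0,0,-10],"dr": [0,0,0],"claw": 45},{"translation": [0,0,-20],"dr": [0,0,0],"claw": 45},{"translation": [0,0,-30],"dr": [0,0,0],"claw": 45}]}}

```text
time: 21.58
eef_pos: [623.2, 118.8, 284.8]
ee_rot: [-0.001, 0.668, 0.744, -0.003]
contact_force: [0.8, 1.1, 0.2]
width: 45.0
```

Emit:
{"method": "apply_moves", "body": {"commands": [{"translation": [0,0,-30],"dr": [0,0,0],"claw": 45},{"translation": [0,-20,-20],"dr": [0,0,0],"claw": 45},{"translation": [0,-30,0],"dr": [0,0,0],"claw": 45},{"translation": [0,-30,0],"dr": [0,0,0],"claw": 45},{"translation": [0,-20,0],"dr": [0,0,0],"claw": 45}]}}

```text
time: 22.0
eef_pos: [523.3, 107.9, 337.6]
ee_rot: [-0.0, 0.668, 0.744, 0.0]
contact_force: [1.0, 0.1, 0.5]
width: 45.0
```

Emit:
{"method": "apply_moves", "body": {"commands": [{"translation": [0,0,0],"dr": [0,0,0],"claw": 45},{"translation": [0,0,0],"dr": [0,0,0],"claw": 45},{"translation": [0,0,0],"dr": [0,0,0],"claw": 45},{"translation": [0,0,0],"dr": [0,0,0],"claw": 45},{"translation": [0,0,0],"dr": [0,0,0],"claw": 45}]}}

```text
time: 22.42
eef_pos: [525.6, 108.4, 335.9]
ee_rot: [-0.0, 0.668, 0.744, -0.001]
contact_force: [0.3, 0.4, 0.4]
width: 45.2
```

```bash
python3 gr.py; python3 - <<'E'
from h import *
w=env.camera("wrist")[:,110:450];s=env.camera("side");t=env.camera("top")
a=cv2.resize(s[150:370,130:350],(380,380));b=cv2.resize(t[95:315,120:420],(380,220))
r=cv2.resize(w,(400,494));out=np.zeros((600,780,3),np.uint8);out[:380,:380]=a;out[380:,:380]=b;out[:494,380:]=r
cv2.imwrite("pics/fin.png",out[:,:,::-1])
for n in("spray_can","jar","tape_roll","blue_hanger"): print(n,[np.round(d["box"]).astype(int).tolist() for d in env.look_for("top",n)][:2])
E
```

```text
wrist [269 284   3   8  23] [270.  287.3] [np.float64(-174.3), np.float64(-175.8), np.float64(-172.8)] [np.float64(-4.7), np.float64(-4.7), np.float64(-4.6)]
wrist [288 284   5   8  39] [289.9 287.4] [np.float64(-154.9), np.float64(-157.2), np.float64(-152.4)] [np.float64(-4.6), np.float64(-4.6), np.float64(-4.6)]
wrist [269 294   3   6  16] [270.  296.5] [np.float64(-174.4), np.float64(-175.9), np.float64(-172.9)] [np.float64(5.5), np.float64(5.5), np.float64(5.5)]
wrist [288 294   5   6  25] [290.  296.2] [np.float64(-154.7), np.float64(-157.2), np.float64(-152.3)] [np.float64(5.2), np.float64(5.2), np.float64(5.2)]
spray_can [[313, 142, 340, 175]]
jar []
tape_roll [[288, 227, 319, 256]]
blue_hanger [[377, 176, 410, 231]]
```

View pics/fin.png

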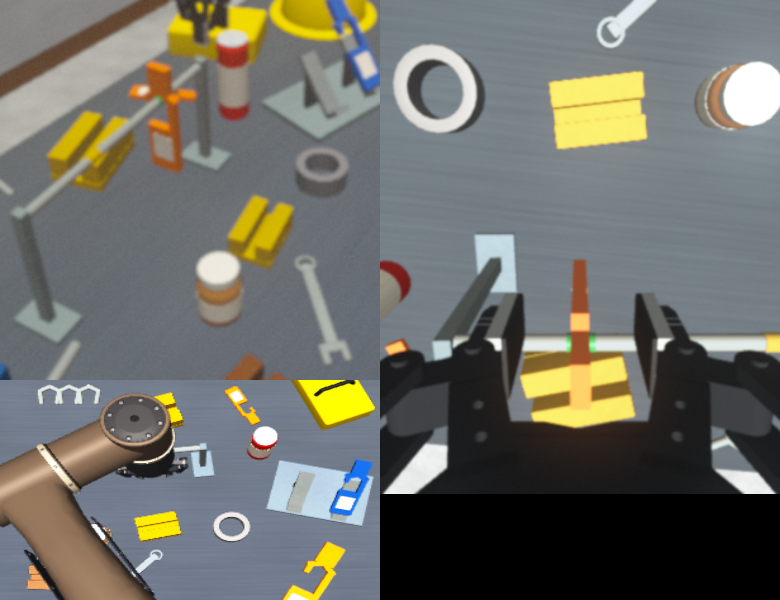

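Viewed (12): the orange hanger hangs straight on the rail at the green band, which shows on both sides of it. The gripper is clear, and the can, jar, tape roll and blue hanger look unmoved.

```bash
python3 -c "
from bench import env
env.sign_off()"
```

```text
the job is handed in; nothing more can be done
```

The orange hanger now hangs on the rail at the green band with the gripper clear of it, and I handed the job in at about 22.5 s of robot time.

**What I did:**
- Took the hanger off the rack by its tab and stood it in the slot of the small yellow block.
- Let go of it there. It stood freely, leaning about 5° within the slot's play.
- Retook it by the tab, hooked it over the rail at the yellow band with a light 5 N contact, and lifted it about 1.5 mm.
- Slid it hooked along to the green band, seated it and released it.

**Last checks:** Green shows on both sides of the hanger, which sits about 1 mm from the band's centre. The can, tape roll and blue hanger are within about 3 px of where they started in the top view. The arm hid the jar in that view, but the side and wrist pictures show it standing.

**What disagreed:**
- My first single-view fit of the hanger was about 7 mm off. I corrected it before gripping.
- One pose correction was made before the arm had settled, and I undid it.
- An outline fit of the hanger in the slot failed, so I used a corner-point fit instead.
- The wrist force reached about 48 N when I pressed the hanger onto the slot floor, and I relieved it before letting go.

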